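Preset the balancing valve behind the bay gate

ROBOT

A 6-joint arm with a two-finger parallel gripper is mounted at the origin on the work surface. World frame = base frame: x ahead of the robot, y to its left, z up, the work surface at z = 0. Lengths are in m, angles in rad, forces in N, time in s.
With the tool pointing down it reaches from about 0.35 to 0.775 m from the base axis. Payload 7.3 kg.
Tool frame: the origin (TCP) lies between the finger pads; the fingertips stand 25 mm ahead of it and the grasp point (between the pads) lies 6 mm ahead of it; y points along the fingers, z is the direction in which the jaws open and shut, and the axes are right-handed (so a half turn about y gives the same grasp; the last joint's range is limited). The gripper opens to 92 mm and grips with 3 to 60 N. Pads are 19 mm wide; open, the fingers measure 130 mm over their backs; the gripper's body (75 mm by 190 mm) begins 47 mm behind the grasp point.
Start: joints at [1.048, 0.342, 1.524, -0, 1.275, -0.146], TCP at [0.193, 0.488, 0.252] pointing down, gripper open.
Joint ranges: [-2.53, 2.53], [-0.77, 2.02], [0.04, 2.7], [-1, 4.14], [0.28, 2.66], [-3.11, 3.11]. Speed limits (rad/s): [2.57, 2.57, 3.14, 3.14, 3.14, 3.14].

INTERFACE

Orientations are given as [roll, pitch, yaw] about the fixed x, y, z axes, in that order (R = Rz(yaw) Ry(pitch) Rx(roll)).
In Python, from cell import sensors, read_camera, hand_in gives the robot as it stands. The module is installed in compiled form; this text tells all that it offers.
- The arm moves only by the tool send_rows, never from a script. Its argument "motion" is a list that holds one entry, the list of rows, each a list of 4 numbers: the shift along the tool's x, y, z in m, then the turn about the tool's y in degrees. In form: [[[tx, ty, tz, twist], ...]]. A call has 1 to 8 rows; each row is the pose to reach, as a shift and turn from the pose measured when the call began, along the tool's axes at that moment; what a row does not reach only later rows make up. A row lasts 1/10 s, in which the tool goes at most 50 mm and 8.59 degrees, less where a joint would pass 70% of its speed; a pose out of reach is approached as far as the arm can. A call with a gripper value outside its range is refused whole. "gripper" is the opening, from 0 (shut) to 1 (fully open), set as the call begins (left out, the last holds). The fingers move at their own pace and stop on an object; "grip_force" is the grip in N (left out, the last holds). Time passes only in rows, so rows that repeat a pose let the fingers close. It gives the time, the measured TCP pose, the force and the opening at its end, in the units of the state.
- sensors.observe(): the state, without advancing time (a new reading comes with each control period).
- read_camera(name): name is "side" or "top"; returns a dict with "frame" (480x640x3 uint8, red, green, blue), "fx", "fy", "cx", "cy" (pixels), "extrinsics" (4x4, takes a point from world to camera coordinates). Camera axes: x right, y up, looking along -z (the intrinsics and any distortion apply to the point x, -y, -z); pixel columns grow to the right and rows downward; lengths in m; the calibration is good to about 2 mm. A picture is of the moment at which its call begins. There is no depth.
- hand_in(): hands the job in, once; it reports no verdict.
The state is a dict: "time": time; "qpos": joint angles; "qvel": joint speeds; "joint_efforts": joint torques, N m; "tool_pos": TCP position; "tool_rot": TCP orientation; "contact_force": force on the tool from outside, world axes, zero at the start; "torque": the same for the moment, N m; "opening": finger opening in m.
Only numpy, scipy, OpenCV 4.12 (cv2) and the standard library are available. Lean on these libraries where they do the work, as an engineer would, in place of code of your own. Each camera call takes 0.05 s, during which the arm holds its last target.

TASK

Draw out the orange-looped drop pin that latches the steel gate, put the pin in the blue tray, and lower the gate gently, fully down towards you. Then turn the red valve's ring clockwise (seen from above) until it stops on its seat, and back it off three clicks (counter-clockwise, 24 degrees a click). Leave the gate down and the pin lying in the tray, and do not disturb the blue ring, the gauge, the thermostat or the brass tees.

Things in the scene. Friction and masses are not known exactly. Their poses are not given: they have to be found in the camera images.
- bay: Fixed open-topped white bay. Origin on the shelf; x to its rear, y to its left seen from the robot. Base plate x -80..120, y -180..180 mm, 12 thick; rear wall x 110..120, 67 high; side walls y +-170..180, x -50..110, 55 high. Gate across the front at x = -55 mm. Square latch post 26 mm wide, 135 high, at x -55, y 160 mm. Gate, pin and valves, gauge, tees in it lie relative to it.
- bore_mouth (a point): Middle of the mouth of the latch post's vertical bore (11 mm wide, 45 mm deep), on the post's top, 135 mm above the shelf. While shut, the gate's lug plate with an 11 mm hole lies 6 mm above it (141 to 149 mm above the shelf).
- pin_grip (a point): Grip point in the orange loop of the loose steel drop pin, 85 mm above its tip. z along the pin, away from the tip; x normal to the loop's plane: grip along x, the loop is 10 mm thick. Loop 40 mm wide along y, 55 to 103 mm above the tip. Shank 8 mm diameter, 52 long, collar 18 mm. 60 g. Starts upright at any yaw, tip 38 mm down the bore; lift over 55 mm to clear.
- pin_center (a point): Point on the pin's axis half-way along it, 50 mm above its lower tip; axes as for pin_grip.
- gate (a joint): Steel bar gate's angle, rad: 0 upright (shut), grows as its top swings down towards the robot about the hinge on its lower edge; 1.5 lying nearly flat (its stop). The pin locks it at 0. Damped hinge: let go past about 0.3 rad, it sinks to its stop by itself in 1 to 3 s. Lying, it covers bay x -55 to -200 mm and is under 50 mm high.
- gate_grip (a point): On the axis of the gate's level top rail (12 mm diameter, along the bay's y, 255 mm long, bay y -150 to 105 mm), 160 mm above the shelf while shut, 138 mm from the hinge axis. Below it is a clear opening between upright bars, bay y -70 to 30 mm (this point is at bay y -20 mm).
- gate_hinge (a point): Point on the gate's hinge axis straight below gate_grip, 22 mm above the shelf; the axis runs along the bay's y.
- red_ring (a joint): Turn of the red ring off its seat, rad: 0 hard on the seat (end stop), grows counter-clockwise seen from above (backing off), at most 2.95. It starts four to seven clicks off the seat. Clicks are 0.419 rad (24 degrees) apart from the seat, so three clicks off is 1.257; a spring detent (about 0.25 N m to get over) draws the ring to the nearest click when let go.
- red_grip (a point): On the axis of the red valve's upright ribbed ring, 90 mm above the shelf: the height to grip at. Ring 50 mm diameter (52 over its ribs), 72 to 104 mm above the shelf. 12 mm below it is a fixed flange, 68 mm diameter, with a tick for every click; its long red tick marks the seat. The point's axes turn with the ring. The valve is fixed.
- red_mark (a point): Outer end of the white pointer line on the red ring's black top, at the rim, 25 mm from the axis, 104 mm above the shelf. It stands over the long red tick when the ring is seated.
- blue_grip (a point): The same point as red_grip, on the neighbouring valve with the blue ring of the same size and height, 130 to 170 mm from the red one and on either side of it. Leave it alone.
- blue_mark (a point): Outer end of the white pointer line on the blue ring, 25 mm from its axis.
- gauge: Loose chrome pressure gauge standing in the rear of the bay. Origin under its foot; dial of 63 mm diameter facing -x, 26 mm thick, centre 64 mm up, top 96 mm above its foot (108 mm above the shelf); foot 40 x 50 mm. Leave it standing where it is.
- thermostat: Loose white plastic room thermostat, 85 x 85 x 26 mm, lying flat on the shelf beside the bay, on the side away from the tray. Origin under its centre.
- tee_a: Loose brass push-fit tee in a rear corner of the bay, 50 x 24 mm, 40 mm tall. Origin under its centre.
- tee_b: Loose brass push-fit tee in the other rear corner of the bay, same size. Origin under its centre.
- tray: Fixed shallow blue open tray for small parts, 150 (x) x 130 (y) x 32 mm, walls and floor 4 mm, on the shelf to the left or right of the bay. Origin under its centre, on the shelf.
- pin: The loose drop pin itself, origin at its lower tip; axes and sizes as for pin_grip.

How it is judged:
By the outcome, as a careful person would: the job done as asked, in the order asked, and still so for the second after the job is handed in, with the robot touching nothing.
It also fails if it takes over 67 s, if anything falls off the work surface, if the arm or the gripper's body presses on something with over 40 N, if the wrist force passes 120 N, or if a joint passes its speed limit or range.

## Working session

There is one attempt and no reset: what is moved stays moved. The work goes in short steps, Python scripts to look and compute and a tool call to move; the robot and the scene stay as the last step left them, time stands still between calls to the robot, and variables do not carry over. Pictures are saved under pics/ and viewed, and the job is handed in when it is done.

Besides the shell and the picture viewer there is one more tool, called after "Emit:" by a JSON object that holds its "fn" and its "kwargs". send_rows: Moves the arm, as the interface text tells. Its arguments: {"type":"object","properties":{"motion":{"type":"array"},"gripper":{"type":"number"},"grip_force":{"type":"number"}},"required":["motion"]}

```bash
mkdir -p pics; cat > h.py <<'E'
import numpy as np, cv2
from cell import sensors, read_camera, hand_in
def snap(n,f):
    c=read_camera(n); np.savez(f'pics/{f}.npz',**{k:c[k] for k in c}); cv2.imwrite(f'pics/{f}.png',c['frame'][:,:,::-1]); return c
def load(f): return dict(np.load(f'pics/{f}.npz'))
def crop(f,x0,y0,x1,y1,s,out):
    im=cv2.imread(f'pics/{f}.png')[y0:y1,x0:x1]; cv2.imwrite(f'pics/{out}.png',cv2.resize(im,None,fx=s,fy=s,interpolation=cv2.INTER_CUBIC))
def proj(c,p):
    E=c['extrinsics']; q=E[:3,:3]@np.array(p)+E[:3,3]; q=q*[1,-1,-1]; return np.array([c['fx']*q[0]/q[2]+c['cx'],c['fy']*q[1]/q[2]+c['cy']])
def ray(c,u,v):
    E=c['extrinsics']; d=np.array([(u-c['cx'])/c['fx'],-(v-c['cy'])/c['fy'],-1]); R=E[:3,:3]; return -R.T@E[:3,3], R.T@d
def atz(c,u,v,z):
    o,d=ray(c,u,v); return o+d*(z-o[2])/d[2]
E
python3 - <<'E'
from h import *
for n in('top','side'):
    c=snap(n,n+'0'); print(n,[float(c[k]) for k in('fx','fy','cx','cy')],c.keys(),np.round(c['extrinsics'],3).tolist(), ray(c,320,240)[0])
print(sensors.observe())
E
```

```text
top [624.2126503072551, 624.2126503072551, 314.170491737535, 234.96289530117] dict_keys(['frame', 'fx', 'fy', 'cx', 'cy', 'extrinsics']) [[-0.012, -1.0, -0.004, 0.013], [0.986, -0.013, 0.167, -0.637], [-0.167, -0.002, 0.986, -1.186], [0.0, 0.0, 0.0, 1.0]] [0.43032181 0.00307547 1.2755478 ]
side [607.4593681486441, 607.4593681486441, 302.8835651143225, 245.9132514124315] dict_keys(['frame', 'fx', 'fy', 'cx', 'cy', 'extrinsics']) [[0.717, -0.697, -0.001, -0.42], [0.458, 0.47, 0.755, -0.358], [-0.525, -0.542, 0.656, -0.824], [0.0, 0.0, 0.0, 1.0]] [ 0.03216238 -0.57121014  0.8103882 ]
{'time': 0.1, 'qpos': array([ 1.04800123e+00,  3.42648080e-01,  1.52492527e+00,  1.08673418e-05,
        1.27539764e+00, -1.46033514e-01]), 'qvel': array([-0.00097012, -0.00255529, -0.00284175, -0.00165055, -0.00240609,
        0.00018668]), 'joint_efforts': array([ 1.62463002e-03, -4.32000089e+01, -2.44697160e+01,  7.19416095e-02,
        5.25989919e-02, -1.07857122e-05]), 'tool_pos': array([0.19297962, 0.48789089, 0.2511157 ]), 'tool_rot': array([-1.57215847e+00,  2.10849431e-04, -3.76764894e-01]), 'contact_force': array([-0.08646216, -0.39643118, -0.31117904]), 'torque': array([ 0.01572206,  0.05398847, -0.01058277]), 'opening': 0.09221008699803485}
```

```bash
ls .
```

```text
h.py
pics
```

View pics/top0.png

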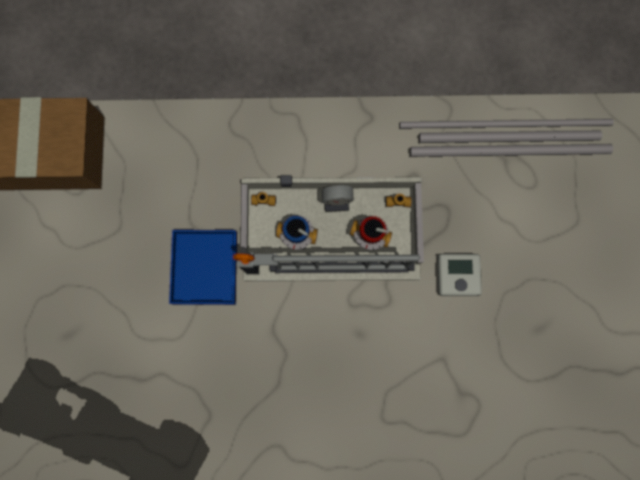

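View pics/side0.png

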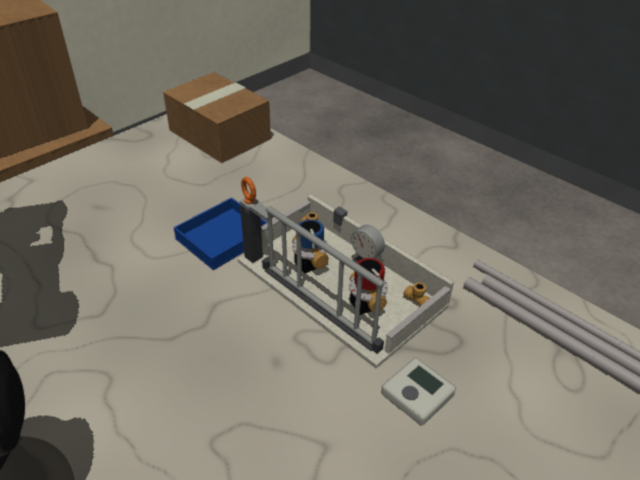

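The top view shows the pin loop at about (244,257), tray centre (204,267), blue ring (296,229) and red ring (372,229). I'll enlarge these.

```bash
python3 - <<'E'
from h import *
crop('top0',225,165,435,295,3.8,'t1'); crop('side0',220,165,400,300,4.4,'s1'); crop('top0',340,205,400,250,13,'t2')
crop('side0',335,245,400,300,12,'s2')
E
```

```text
(no output)
```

View pics/t1.png

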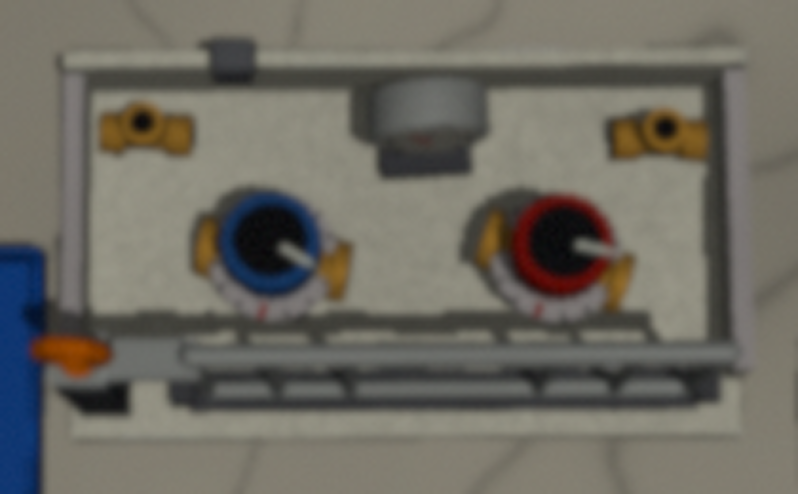

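View pics/s1.png

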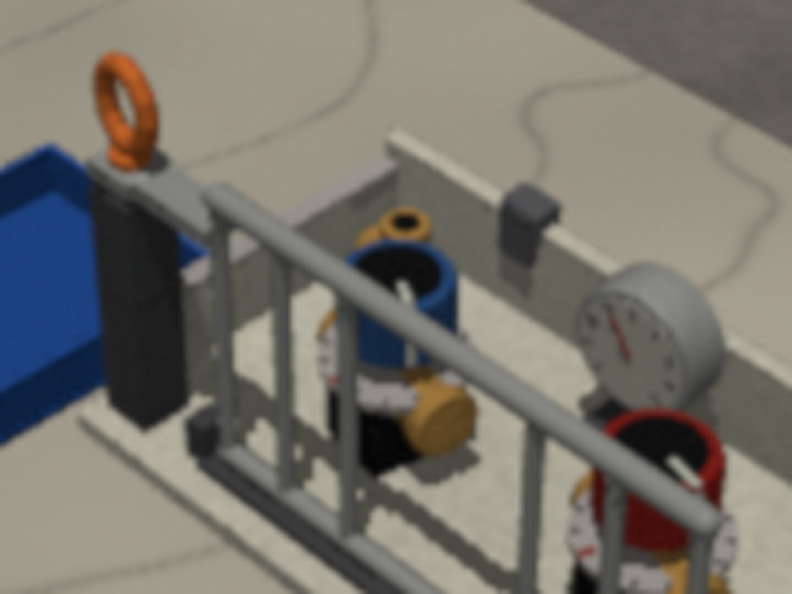

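View pics/t2.png

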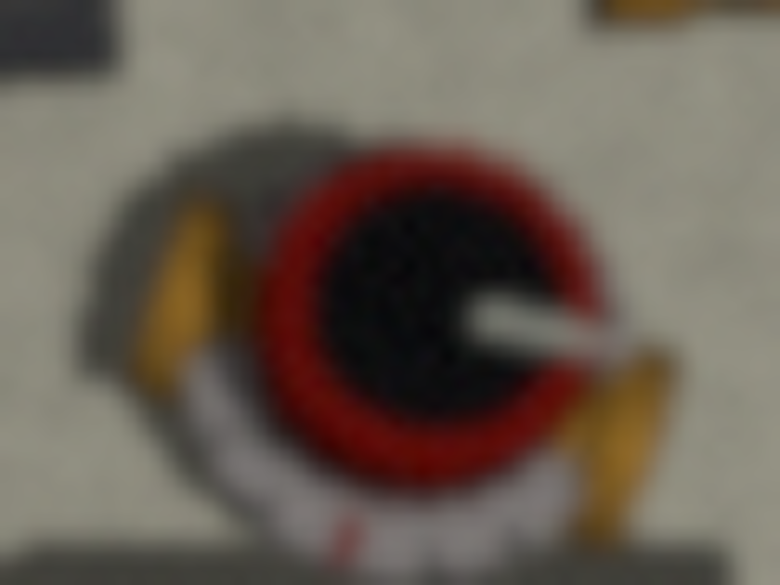

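View pics/s2.png

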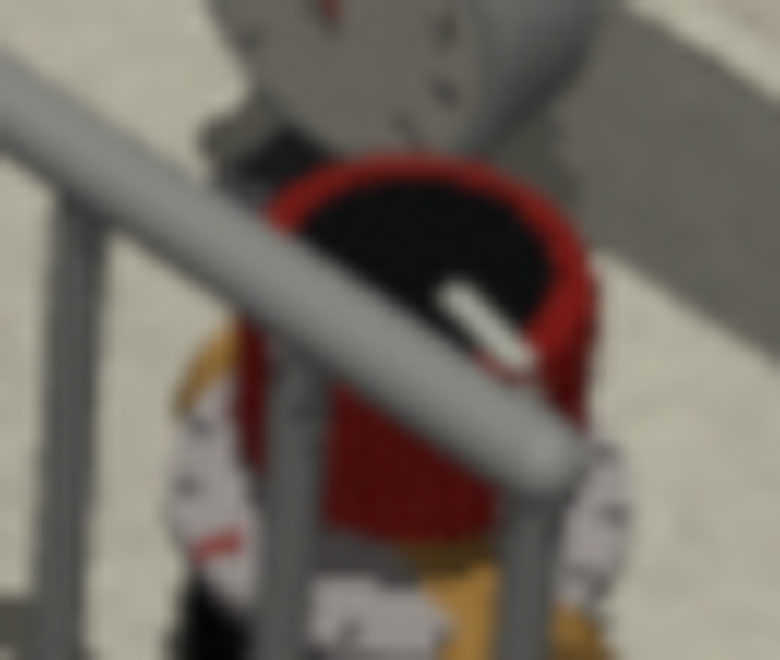

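```bash
cat > fit.py <<'E'
from h import *
from scipy.optimize import minimize
T=load('top0'); S=load('side0')
f=lambda x,y,k,ox,oy:(ox+x/k,oy+y/k)
tri=lambda a,b:0
def triang(ut,us):
    A=[];b=[]
    for c,u in((T,ut),(S,us)):
        o,d=ray(c,*u); d/=np.linalg.norm(d); P=np.eye(3)-np.outer(d,d); A.append(P); b.append(P@o)
    x=np.linalg.lstsq(np.vstack(A),np.hstack(b),rcond=None)[0]; return x,[proj(T,x)-ut,proj(S,x)-us]
if __name__=='__main__':
    rl=atz(T,273.7,258.4,.160); rr=atz(T,419.2,258.4,.160); print('rail',rl,rr,np.degrees(np.arctan2(-(rl-rr)[0],(rl-rr)[1])))
    print('rail side', [atz(S,*p,.160) for p in ((220+218/4.4,165+195/4.4),(220+708/4.4,165+522/4.4))])
    # rear wall top corners z=.067 (outer)
    a=atz(T,225+65/3.8,165+55/3.8,.067); b=atz(T,225+745/3.8,165+52/3.8,.067); print('rear',a,b,np.degrees(np.arctan2(-(a-b)[0],(a-b)[1])))
    c=atz(T,373.4,228.7,.104); m=atz(T,387.3,231.2,.104); t=atz(T,366.8,246.5,.060)
    print('red',c,'mark',m,np.linalg.norm(m-c),np.degrees(np.arctan2(*(m-c)[1::-1])),'tick',t,np.linalg.norm((t-c)[:2]),np.degrees(np.arctan2(*(t-c)[1::-1])))
    cb=atz(T,225+268/3.8,165+240/3.8,.104);print('blue',cb)
    cs=atz(S,335+425/12,245+255/12,.104);print('red side',cs)
    # loop fit
    hsv=lambda c:cv2.cvtColor(c['frame'],cv2.COLOR_RGB2HSV)
    masks=[]
    for c,(x0,y0,x1,y1) in((T,(225,245,265,270)),(S,(230,165,265,210))):
        h=hsv(c); m=((h[...,0]<14)&(h[...,1]>150)&(h[...,2]>90)).astype(np.float32); z=np.zeros_like(m); z[y0:y1,x0:x1]=m[y0:y1,x0:x1]; masks.append(cv2.GaussianBlur(z,(0,0),1)); print(z.sum())
    th=np.linspace(0,2*np.pi,60); 
    def model(p):
        x,y,yaw=p; out=[]
        for c,M in zip((T,S),masks):
            im=np.zeros((480*4,640*4),np.uint8)
            wy=np.array([-np.sin(yaw),np.cos(yaw),0]); nx=np.array([np.cos(yaw),np.sin(yaw),0])
            C=np.array([x,y,.097+.079])
            for s in (-.004,0,.004):
              P=[C+wy*.016*np.cos(a)+np.array([0,0,.020])*np.sin(a)+nx*s*.5 for a in th]
              q=np.array([proj(c,pp) for pp in P]); w=int(round(.009*c['fx']/1.1*4))
              cv2.polylines(im,[np.round(q*4+1.5).astype(np.int32)],True,255,w)
            out.append(cv2.GaussianBlur(cv2.resize(im,(640,480),interpolation=cv2.INTER_AREA)/255.,(0,0),1))
        return sum(((o-M)**2).sum() for o,M in zip(out,masks))
    p0=atz(T,225+70/3.8,165+352/3.8,.185)
    best=min(((minimize(model,[p0[0],p0[1],y],method='Nelder-Mead',options=dict(initial_simplex=[[p0[0],p0[1],y],[p0[0]+.008,p0[1],y],[p0[0],p0[1]+.008,y],[p0[0],p0[1],y+.3]],xatol=1e-4)) ) for y in np.arange(-1.5,1.5,.3)),key=lambda r:r.fun); print(p0,best.x,best.fun)
    print([ (round(y,1),round(model([*best.x[:2],y]),1)) for y in np.arange(-1.5,1.5,.2)])
E
python3 fit.py
```

```text
rail [0.57699646 0.078495   0.16      ] [ 0.57359611 -0.18343131  0.16      ] -0.7437760770037315
rail side [array([0.57939257, 0.07693752, 0.16      ]), array([ 0.57718076, -0.17975828,  0.16      ])]
rear [0.74869105 0.14754261 0.067     ] [ 0.74549843 -0.20914956  0.067     ] -0.5128196363510443
red [ 0.63894368 -0.10787391  0.104     ] mark [ 0.63375954 -0.13419797  0.104     ] 0.026829670965310408 -101.14098765901049 tick [ 0.61137016 -0.09805065  0.06      ] 0.02927105971123576 160.39120454534861
blue [0.64194905 0.04054951 0.104     ]
red side [ 0.64363159 -0.10614235  0.104     ]
67.0
195.0
[0.57576652 0.1301584  0.185     ] [ 0.57729306  0.13129359 -0.41474565] 130.6598834323629
[(np.float64(-1.5), np.float64(249.4)), (np.float64(-1.3), np.float64(203.2)), (np.float64(-1.1), np.float64(176.9)), (np.float64(-0.9), np.float64(147.8)), (np.float64(-0.7), np.float64(150.1)), (np.float64(-0.5), np.float64(136.8)), (np.float64(-0.3), np.float64(135.9)), (np.float64(-0.1), np.float64(156.4)), (np.float64(0.1), np.float64(187.8)), (np.float64(0.3), np.float64(237.8)), (np.float64(0.5), np.float64(289.7)), (np.float64(0.7), np.float64(321.9)), (np.float64(0.9), np.float64(336.9)), (np.float64(1.1), np.float64(332.7)), (np.float64(1.3), np.float64(315.1))]
```

```bash
python3 - <<'E'
from fit import *
print(triang((366.8,246.5),(335+215/12,245+545/12)))
print('mark',triang((387.3,231.2),(335+530/12,245+360/12)))
a=cv2.imread('pics/top0.png')[245:270,225:265]; b=cv2.imread('pics/side0.png')[170:215,230:265]
cv2.imwrite('pics/l1.png',np.hstack([cv2.resize(a,(400,250)),cv2.resize(b,(350,450))[:250]*0+cv2.resize(b,(350,450))[:250]]) ); cv2.imwrite('pics/l2.png',cv2.resize(b,None,fx=13,fy=13,interpolation=cv2.INTER_CUBIC));cv2.imwrite('pics/l1.png',cv2.resize(a,None,fx=18,fy=18,interpolation=cv2.INTER_CUBIC))
E
```

```text
(array([ 0.61118027, -0.09800058,  0.06250617]), [array([ 0.0781878 , -0.09338407]), array([-0.13681355,  0.02129013])])
mark (array([ 0.63304414, -0.13376358,  0.10929688]), [array([ 0.09480435, -0.1074543 ]), array([-0.16130936,  0.02678706])])
```

View pics/l1.png

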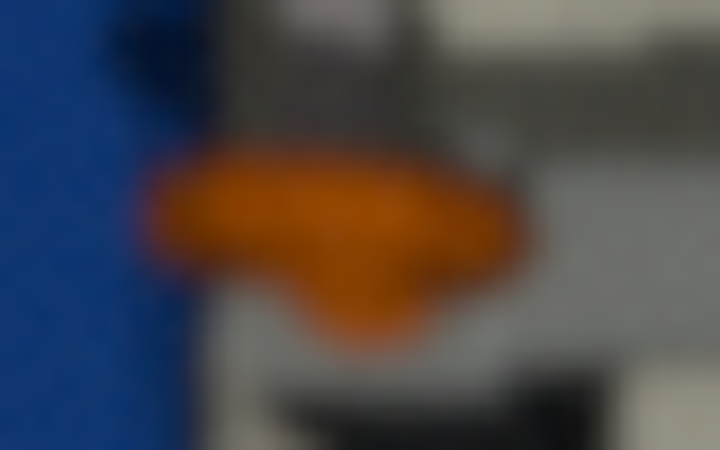

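View pics/l2.png

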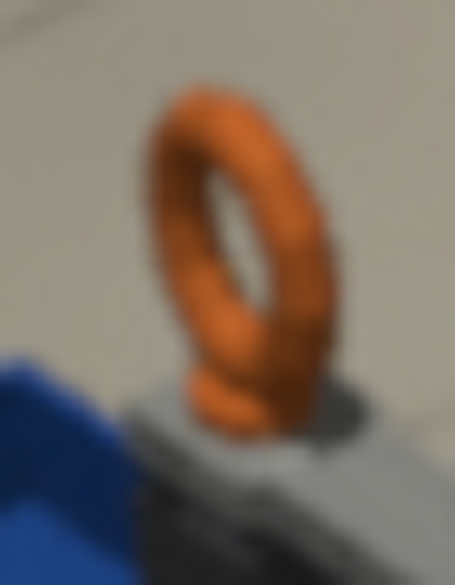

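```bash
sed -e "s/h\[...,2\]>90/h[...,2]>55/" -e "s/h\[...,0\]<14/h[...,0]<18/" -e "s/            out.append/            for zz in (.1485,.151,.1535):\n              q=np.array([proj(c,[x+.009*np.cos(a),y+.009*np.sin(a),zz]) for a in th]); cv2.fillPoly(im,[np.round(q*4+1.5).astype(np.int32)],255)\n            out.append/" -e "s/\.016\*np.cos/.015*np.cos/; s/0,0,\.020\]/0,0,.019]/" fit.py > fit2.py; python3 fit2.py | tail -4
```

```text
147.0
229.0
[0.57576652 0.1301584  0.185     ] [ 0.57843873  0.13227886 -0.28079184] 49.80289050580076
[(np.float64(-1.5), np.float64(182.3)), (np.float64(-1.3), np.float64(151.2)), (np.float64(-1.1), np.float64(131.4)), (np.float64(-0.9), np.float64(111.0)), (np.float64(-0.7), np.float64(107.2)), (np.float64(-0.5), np.float64(72.6)), (np.float64(-0.3), np.float64(51.1)), (np.float64(-0.1), np.float64(64.2)), (np.float64(0.1), np.float64(87.3)), (np.float64(0.3), np.float64(134.3)), (np.float64(0.5), np.float64(184.2)), (np.float64(0.7), np.float64(221.6)), (np.float64(0.9), np.float64(241.1)), (np.float64(1.1), np.float64(245.5)), (np.float64(1.3), np.float64(234.2))]
```

```bash
cat >> h.py <<'E'
from scipy.spatial.transform import Rotation as Ro
def go(x,y,z,zang):
    s=sensors.observe(); R=Ro.from_euler('xyz',s['tool_rot']).as_matrix(); d=R.T@(np.array([x,y,z])-s['tool_pos'])
    cur=np.degrees(np.arctan2(R[1,2],R[0,2])); tw=(cur-zang+180)%360-180
    print('t',round(s['time'],2),'shift mm',np.round(d*1e3,1),'twist',round(tw,1),'cur zang',round(cur,1),'tool y',np.round(R[:,1],3))
def st():
    s=sensors.observe(); R=Ro.from_euler('xyz',s['tool_rot']).as_matrix()
    print(round(s['time'],2),'pos',np.round(s['tool_pos'],4),'zang',round(np.degrees(np.arctan2(R[1,2],R[0,2])),1),'F',np.round(s['contact_force'],1),'T',np.round(s['torque'],2),'open',round(s['opening'],4),'q',np.round(s['qpos'],2))
E
python3 - <<'E'
from h import *
crop('top0',160,220,250,310,8,'tr')
T=load('top0')
print('gauge',atz(T,337,188,.1))
go(.578,.132,.26,-14); go(.578,.132,.188,-14)
E
```

```text
gauge [ 0.72053629 -0.04013861  0.1       ]
t 0.1 shift mm [ 489.    -8.7 -189.3] twist 82.4 cur zang 68.4 tool y [-0.001 -0.001 -1.   ]
t 0.1 shift mm [ 489.    63.3 -189.2] twist 82.4 cur zang 68.4 tool y [-0.001 -0.001 -1.   ]
```

View pics/tr.png

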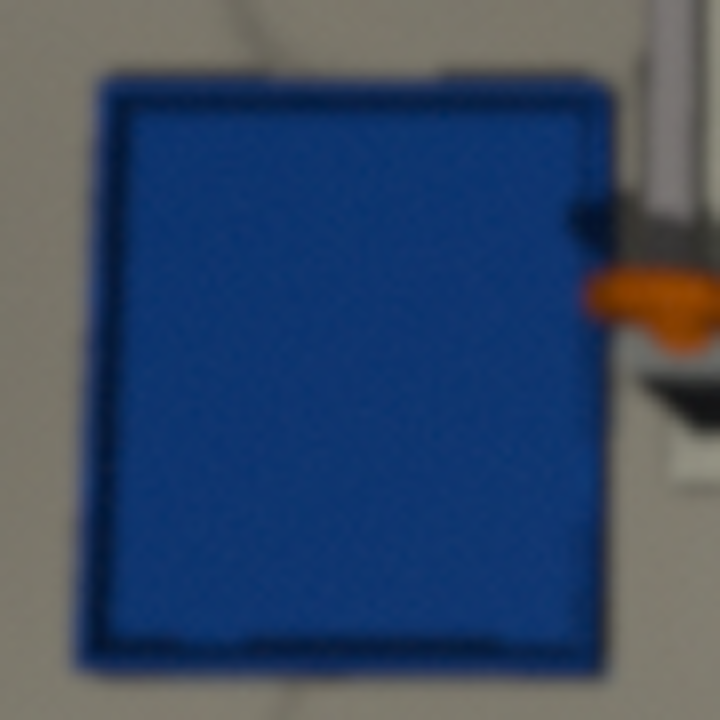

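The pictures show tray top corners at about (173,230), (236,231), (170,303), (235,304). Moving above the pin now.

Emit:
{"fn": "send_rows", "kwargs": {"motion": [[[0.489, -0.009, -0.189, 82], [0.489, -0.009, -0.189, 82], [0.489, -0.009, -0.189, 82], [0.489, -0.009, -0.189, 82], [0.489, -0.009, -0.189, 82], [0.489, -0.009, -0.189, 82], [0.489, -0.009, -0.189, 82], [0.489, -0.009, -0.189, 82]]], "gripper": 0.5, "grip_force": 20}}

```text
time: 0.9
tool_pos: [0.4879, 0.2149, 0.258]
tool_rot: [-1.572, -0.001, -1.583]
contact_force: [0.6, 0.9, 0.1]
opening: 0.0464
```

```bash
python3 - <<'E'
from h import *
T=load('top0')
print([np.round(atz(T,*p,.032)[:2],4).tolist() for p in ((173.1,230),(236,230.6),(170,303.1),(235.2,304))])
st(); go(.578,.132,.26,-14)
E
```

```text
[[0.6544, 0.2908], [0.6515, 0.1634], [0.507, 0.2932], [0.5036, 0.1637]]
0.9 pos [0.4879 0.2149 0.258 ] zang -0.7 F [0.6 0.9 0.1] T [-0.06  0.01  0.01] open 0.0464 q [ 0.27  0.35  1.49 -0.    1.3   0.28]
t 0.9 shift mm [81.8 -2.  91.1] twist 13.3 cur zang -0.7 tool y [-0.001 -0.001 -1.   ]
```

Emit:
{"fn": "send_rows", "kwargs": {"motion": [[[0.082, -0.002, 0.091, 13], [0.082, -0.002, 0.091, 13], [0.082, -0.002, 0.091, 13], [0.082, -0.002, 0.091, 13], [0.082, -0.002, 0.091, 13]]]}}

```text
time: 1.4
tool_pos: [0.5775, 0.1317, 0.2593]
tool_rot: [-1.573, -0.002, -1.811]
contact_force: [0.4, 1.0, 0.2]
opening: 0.0461
```

```bash
python3 - <<'E'
from h import *
st(); go(.578,.132,.188,-14); snap('top','t3'); snap('side','s3'); crop('side','0' and 0 or 0,0,1,1,1,'x') if 0 else None
crop('s3',190,110,320,220,6,'s3c'); crop('t3',200,210,300,290,7,'t3c')
E
```

```text
1.4 pos [0.5775 0.1317 0.2593] zang -13.8 F [0.4 1.  0.2] T [-0.09  0.07  0.05] open 0.0461 q [ 0.1   0.46  1.31 -0.    1.37  0.34]
t 1.4 shift mm [-0.5 71.3  0.6] twist 0.2 cur zang -13.8 tool y [-0.003 -0.001 -1.   ]
```

View pics/s3c.png

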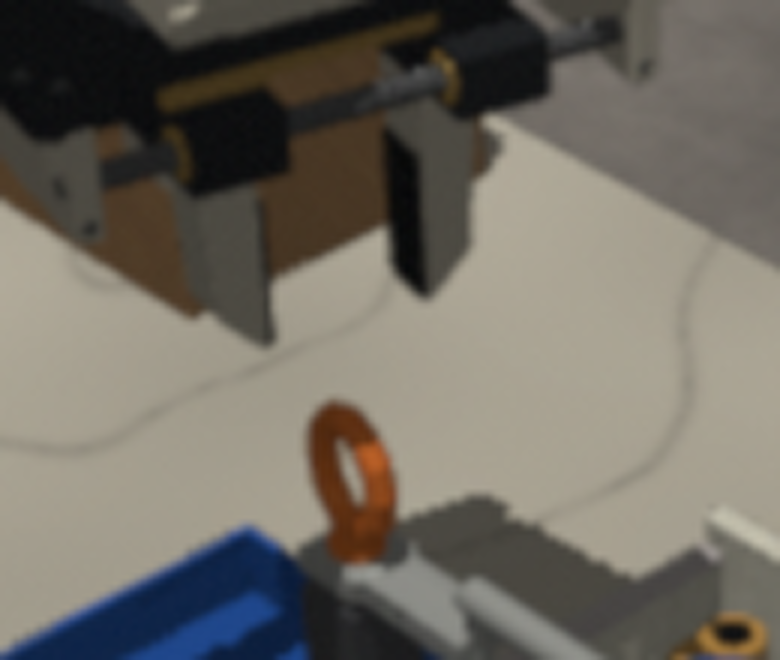

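The jaw straddles the loop, which is at crop position (350,480). Descending and gripping.

Emit:
{"fn": "send_rows", "kwargs": {"motion": [[[0.0, 0.036, 0.001, 0], [0.0, 0.071, 0.001, 0], [0.0, 0.071, 0.001, 0], [0.0, 0.071, 0.001, 0]]]}}

```text
time: 1.9
tool_pos: [0.5774, 0.1334, 0.1896]
tool_rot: [-1.573, -0.001, -1.807]
contact_force: [-0.5, -1.0, 0.2]
opening: 0.0461
```

Emit:
{"fn": "send_rows", "kwargs": {"motion": [[[0, 0, 0, 0], [0, 0, 0, 0], [0, 0, 0, 0], [0, 0, 0, 0], [0, 0, 0, 0], [0, 0, 0, 0]]], "gripper": 0.0, "grip_force": 20}}

```text
time: 2.5
tool_pos: [0.5775, 0.1333, 0.1899]
tool_rot: [-1.572, -0.001, -1.808]
contact_force: [-0.1, -0.2, 0.9]
opening: 0.0099
```

```bash
python3 - <<'E'
from h import *
st(); snap('side','s4'); crop('s4',190,110,320,220,6,'s4c')
E
```

```text
2.5 pos [0.5775 0.1333 0.1899] zang -13.6 F [-0.1 -0.2  0.9] T [-0.09  0.11  0.  ] open 0.0099 q [ 0.1   0.52  1.42 -0.    1.21  0.33]
```

View pics/s4c.png

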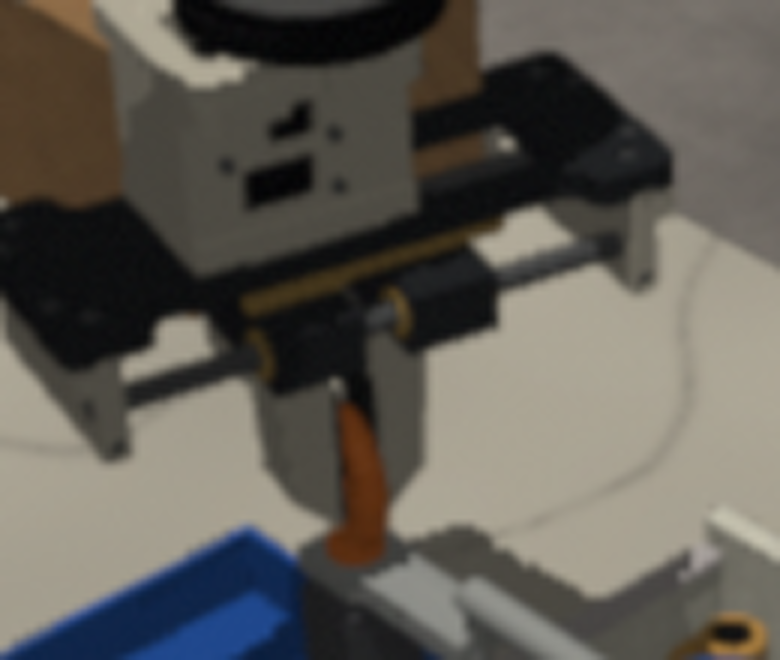

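The opening is 9.9 mm, so the loop is held. Lifting straight up.

Emit:
{"fn": "send_rows", "kwargs": {"motion": [[[0, -0.02, 0, 0], [0, -0.045, 0, 0], [0, -0.07, 0, 0], [0, -0.095, 0, 0], [0, -0.095, 0, 0], [0, -0.095, 0, 0]]], "grip_force": 20}}

```text
time: 3.15
tool_pos: [0.5776, 0.1334, 0.2846]
tool_rot: [-1.572, -0.001, -1.808]
contact_force: [-0.2, -0.3, -1.1]
opening: 0.0094
```

```bash
python3 - <<'E'
from h import *
st(); snap('side','s5'); crop('s5',190,70,320,220,5,'s5c')
go(.575,.183,.285,0)
E
```

```text
3.15 pos [0.5776 0.1334 0.2846] zang -13.6 F [-0.2 -0.3 -1.1] T [-0.06  0.03 -0.02] open 0.0094 q [ 0.1   0.45  1.27 -0.    1.43  0.33]
t 3.2 shift mm [-47.7  -1.4 -13.8] twist -13.6 cur zang -13.6 tool y [-0.004 -0.001 -1.   ]
```

View pics/s5c.png

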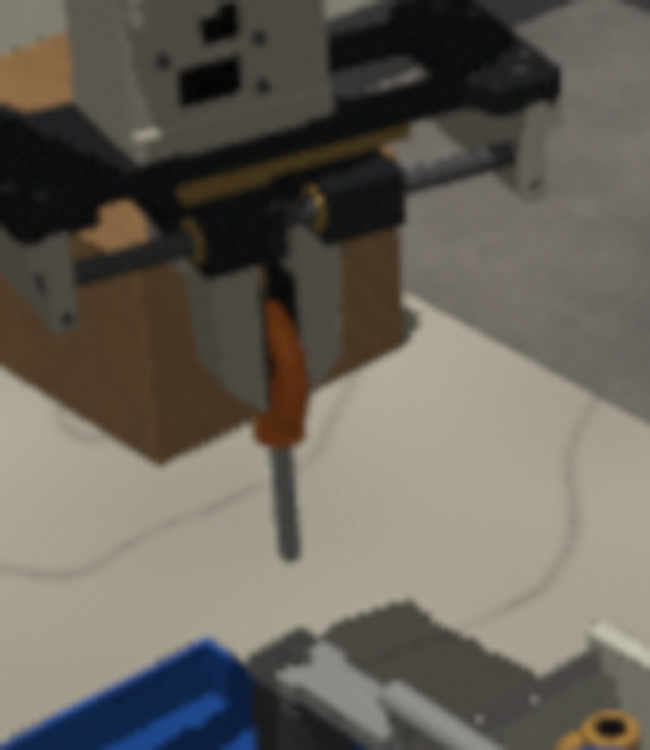

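Emit:
{"fn": "send_rows", "kwargs": {"motion": [[[-0.035, -0.001, -0.01, -7], [-0.055, -0.001, -0.015, -13.6], [-0.055, -0.001, -0.015, -13.6], [-0.055, -0.001, -0.015, -13.6], [-0.055, -0.001, -0.015, -13.6]]]}}

```text
time: 3.7
tool_pos: [0.5754, 0.1895, 0.2838]
tool_rot: [-1.576, -0.002, -1.572]
contact_force: [-0.7, -0.2, -0.4]
opening: 0.0096
```

```bash
python3 - <<'E'
from h import *
st(); go(.575,.191,.11,0)
E
```

```text
3.7 pos [0.5754 0.1895 0.2838] zang -0.1 F [-0.7 -0.2 -0.4] T [-0.14  0.05  0.03] open 0.0096 q [ 0.19  0.48  1.23 -0.    1.45  0.19]
t 3.7 shift mm [ -1.8 173.8   0.5] twist -0.1 cur zang -0.1 tool y [-0.005 -0.002 -1.   ]
```

Emit:
{"fn": "send_rows", "kwargs": {"motion": [[[-0.002, 0.04, 0, 0], [-0.002, 0.08, 0, 0], [-0.002, 0.12, 0, 0], [-0.002, 0.15, 0, 0], [-0.002, 0.17, 0, 0], [-0.002, 0.17, 0, 0], [-0.002, 0.17, 0, 0]]]}}

```text
time: 4.4
tool_pos: [0.5749, 0.1905, 0.1142]
tool_rot: [-1.576, -0.002, -1.574]
contact_force: [0.8, 0.8, 0.8]
opening: 0.0092
```

```bash
python3 - <<'E'
from h import *
st(); snap('side','s6'); crop('s6',160,130,320,280,5,'s6c')
E
```

```text
4.4 pos [0.5749 0.1905 0.1142] zang -0.2 F [0.8 0.8 0.8] T [-0.04  0.02 -0.01] open 0.0092 q [ 0.19  0.62  1.46 -0.    1.06  0.2 ]
```

View pics/s6c.png

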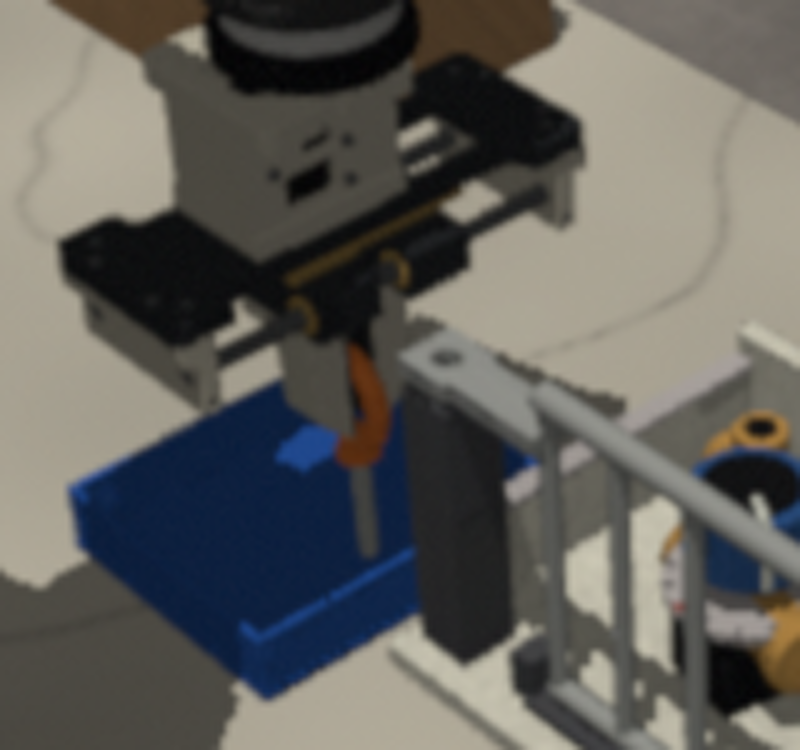

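The pin is hanging over the tray floor, just inside the wall on the bay side. I'll touch its tip down with a soft grip.

Emit:
{"fn": "send_rows", "kwargs": {"motion": [[[0, 0.006, 0, 0], [0, 0.012, 0, 0], [0, 0.016, 0, 0], [0, 0.018, 0, 0], [0, 0.019, 0, 0]]], "grip_force": 6}}

```text
time: 4.95
tool_pos: [0.5756, 0.1908, 0.0963]
tool_rot: [-1.573, -0.001, -1.574]
contact_force: [-1.1, 1.1, 4.9]
opening: 0.0098
```

```bash
python3 - <<'E'
from h import *
st()
E
```

```text
4.95 pos [0.5756 0.1908 0.0963] zang -0.2 F [-1.1  1.1  4.9] T [-0.05  0.15 -0.01] open 0.0098 q [ 0.19  0.64  1.48 -0.    1.02  0.2 ]
```

Emit:
{"fn": "send_rows", "kwargs": {"motion": [[[-0.012, 0.003, 0, 0], [-0.023, 0.005, 0, 0], [-0.033, 0.008, 0, 0], [-0.042, 0.013, 0, 0], [-0.051, 0.019, 0, 0], [-0.06, 0.027, 0, 0], [-0.06, 0.027, 0, 0]]]}}

```text
time: 5.65
tool_pos: [0.5749, 0.2521, 0.0677]
tool_rot: [-1.575, -0.001, -1.572]
contact_force: [-1.3, 0.3, -1.2]
opening: 0.0098
```

```bash
python3 - <<'E'
from h import *
st(); snap('side','s7'); crop('s7',160,130,320,280,5,'s7c')
E
```

```text
5.65 pos [0.5749 0.2521 0.0677] zang -0.1 F [-1.3  0.3 -1.2] T [-0.05  0.1  -0.  ] open 0.0098 q [0.29 0.71 1.43 0.   1.   0.29]
```

View pics/s7c.png

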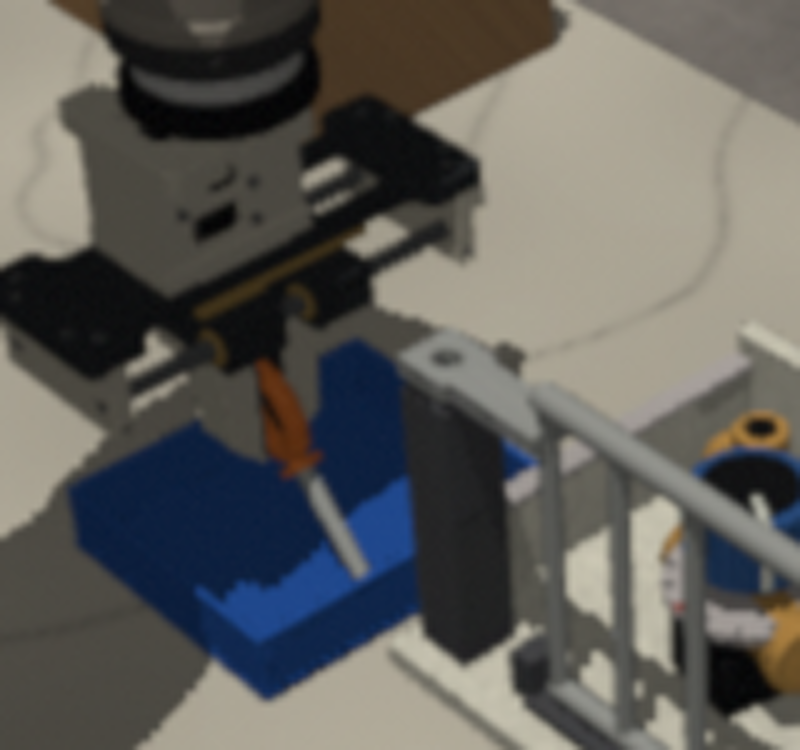

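The pin pivoted to about 45°, tip by the bay-side wall. I'll lower it further so the tip slides back toward that wall.

Emit:
{"fn": "send_rows", "kwargs": {"motion": [[[0, 0.005, 0, 0], [0, 0.01, 0, 0], [0, 0.015, 0, 0], [0, 0.02, 0, 0], [0, 0.024, 0, 0], [0, 0.026, 0, 0], [0, 0.026, 0, 0]]]}}

```text
time: 6.4
tool_pos: [0.5744, 0.2508, 0.0413]
tool_rot: [-1.577, -0.003, -1.573]
contact_force: [-0.0, -0.8, 0.2]
opening: 0.0096
```

```bash
python3 - <<'E'
from h import *
st(); snap('side','s8'); crop('s8',160,130,320,280,5,'s8c')
E
```

```text
6.4 pos [0.5744 0.2508 0.0413] zang -0.1 F [-0.  -0.8  0.2] T [-0.24  0.02  0.02] open 0.0096 q [ 0.29  0.75  1.45 -0.    0.95  0.29]
```

View pics/s8c.png

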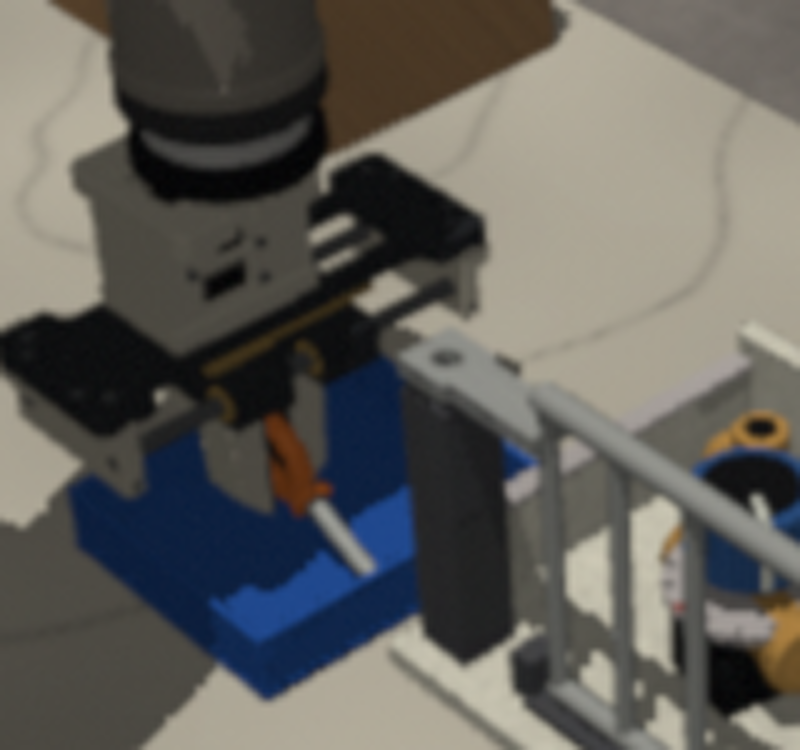

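The pin is at about 65°, nearly flat, inside the tray. Releasing and backing up.

Emit:
{"fn": "send_rows", "kwargs": {"motion": [[[0, 0, 0, 0], [0, 0, 0, 0], [0, 0, 0, 0], [0, 0, 0, 0], [0, 0, 0, 0], [0, 0, 0, 0]]], "gripper": 0.6}}

```text
time: 7.05
tool_pos: [0.5745, 0.2509, 0.0416]
tool_rot: [-1.577, -0.002, -1.573]
contact_force: [-0.5, -0.2, -0.1]
opening: 0.0524
```

Emit:
{"fn": "send_rows", "kwargs": {"motion": [[[0, -0.03, 0, 0], [0, -0.07, 0, 0], [0, -0.115, 0, 0], [0, -0.16, 0, 0], [0, -0.2, 0, 0], [0, -0.2, 0, 0]]]}}

```text
time: 7.65
tool_pos: [0.578, 0.2522, 0.2487]
tool_rot: [-1.565, 0.001, -1.573]
contact_force: [0.0, -0.6, 0.9]
opening: 0.055
```

```bash
python3 - <<'E'
from h import *
st(); snap('side','s9'); crop('s9',160,130,320,280,5,'s9c'); go(.577,-.05,.22,0)
E
```

```text
7.65 pos [0.578  0.2522 0.2487] zang -0.1 F [ 0.  -0.6  0.9] T [-0.05  0.06 -0.01] open 0.055 q [ 0.29  0.54  1.22 -0.    1.38  0.29]
t 7.7 shift mm [301.8  25.2   0.7] twist -0.1 cur zang -0.1 tool y [ 0.001 -0.    -1.   ]
```

View pics/s9c.png

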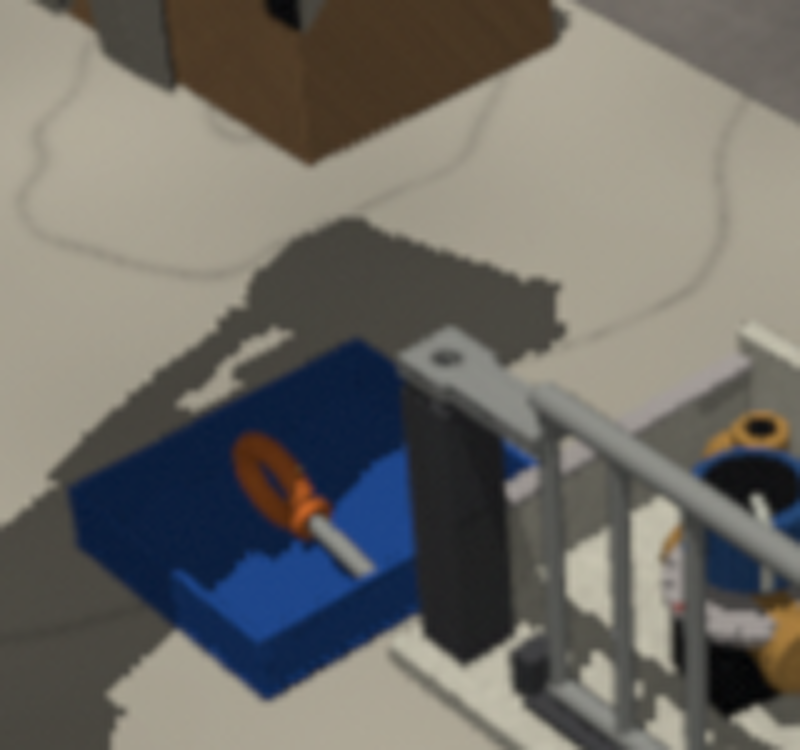

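The pin is lying in the tray (loop near crop (270,480), tip near (365,565)). Now the gate.

Emit:
{"fn": "send_rows", "kwargs": {"motion": [[[0.302, 0.0, 0, 0.6], [0.302, 0.0, 0, 0.6], [0.302, 0.0, 0, 0.6], [0.302, 0.0, 0, 0.6], [0.302, 0.0, 0, 0.6], [0.302, 0.0, 0, 0.6], [0.302, 0.01, 0, 0.6], [0.302, 0.02, 0, 0.6]]], "gripper": 0.35}}

```text
time: 8.5
tool_pos: [0.5757, -0.0514, 0.2235]
tool_rot: [-1.572, 0.0, -1.586]
contact_force: [0.0, 0.7, 0.3]
opening: 0.0322
```

```bash
python3 - <<'E'
from h import *
st(); snap('side','s10'); snap('top','t10'); crop('s10',230,120,400,290,4,'s10c');crop('t10',160,210,330,310,4.5,'t10c'); go(.577,-.05,.162,-.6)
E
```

```text
8.5 pos [ 0.5757 -0.0514  0.2235] zang -0.9 F [0.  0.7 0.3] T [-0.09  0.04 -0.03] open 0.0322 q [-0.22  0.46  1.42  0.    1.26 -0.21]
t 8.6 shift mm [ 1.  60.4  2.3] twist -0.1 cur zang -0.7 tool y [-0.004  0.001 -1.   ]
```

View pics/s10c.png

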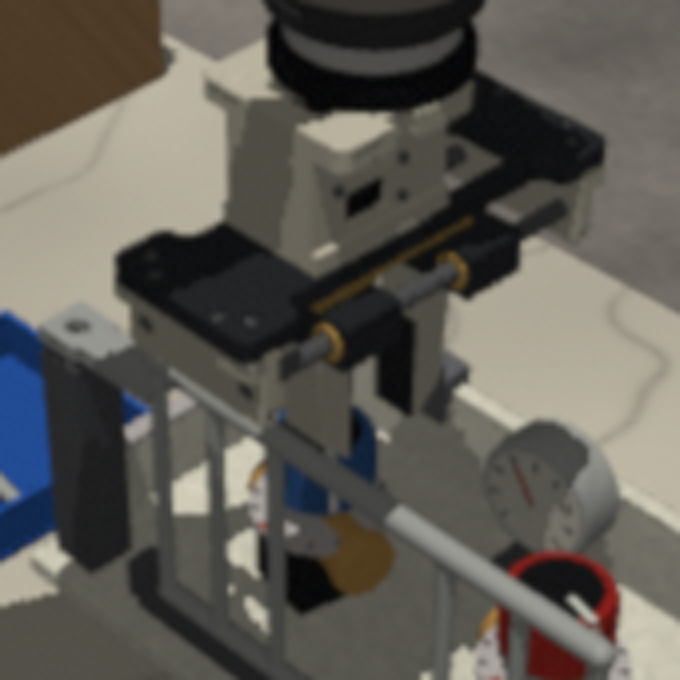

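View pics/t10c.png

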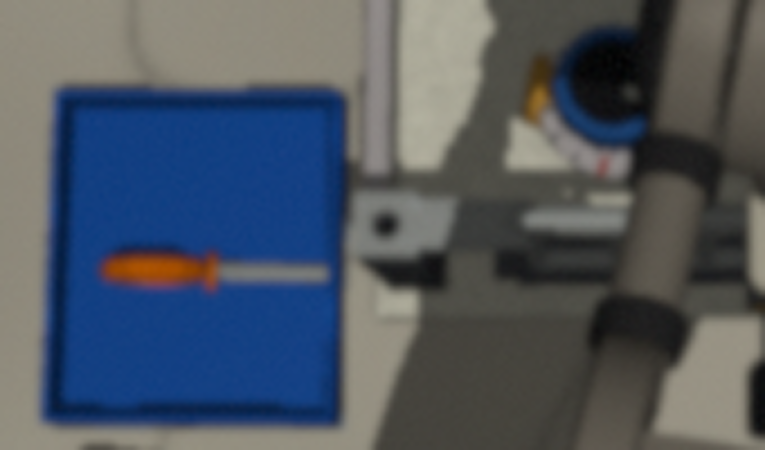

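The pin lies wholly inside the tray, with the loop at crop (155,268) and the tip at (330,272). Lowering over the rail.

Emit:
{"fn": "send_rows", "kwargs": {"motion": [[[0, 0.03, 0.002, 0], [0, 0.05, 0.002, 0], [0, 0.06, 0.002, 0], [0, 0.06, 0.002, 0]]]}}

```text
time: 9.0
tool_pos: [0.5761, -0.0475, 0.1611]
tool_rot: [-1.578, 0.002, -1.581]
contact_force: [0.3, -0.1, 0.8]
opening: 0.0319
```

```bash
python3 - <<'E'
from h import *
st(); snap('side','s11'); crop('s11',230,120,400,290,4,'s11c')
E
```

```text
9.0 pos [ 0.5761 -0.0475  0.1611] zang -0.6 F [ 0.3 -0.1  0.8] T [-0.1   0.09  0.02] open 0.0319 q [-0.22  0.52  1.5   0.    1.13 -0.21]
```

View pics/s11c.png

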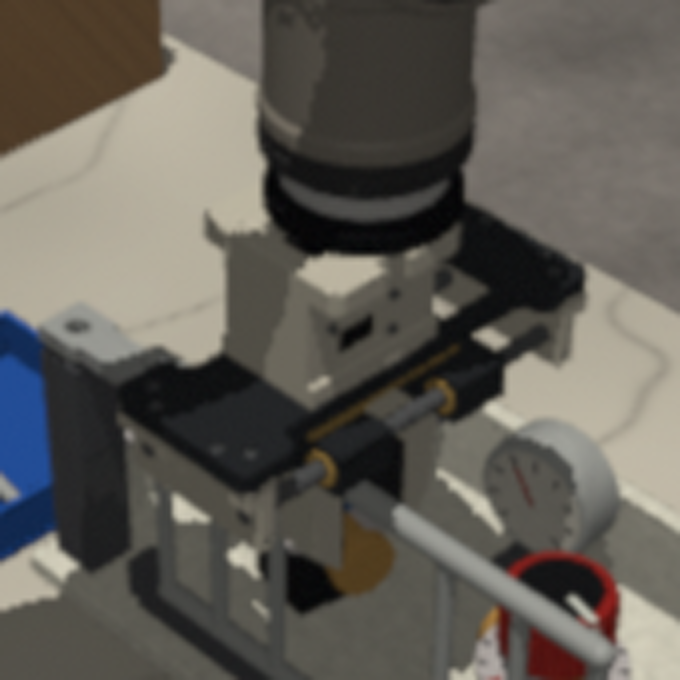

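Emit:
{"fn": "send_rows", "kwargs": {"motion": [[[0, 0, 0, 0], [0, 0, 0, 0], [0, 0, 0, 0]]], "gripper": 0.2, "grip_force": 20}}

```text
time: 9.35
tool_pos: [0.5772, -0.048, 0.1633]
tool_rot: [-1.574, 0.001, -1.581]
contact_force: [-0.1, 0.3, -0.8]
opening: 0.0187
```

Emit:
{"fn": "send_rows", "kwargs": {"motion": [[[0, 0, -0.008, 0], [0, 0.001, -0.017, 0], [0, 0.002, -0.025, 0], [0, 0.004, -0.033, 0], [0, 0.006, -0.041, 0], [0, 0.009, -0.049, 0], [0, 0.012, -0.056, 0], [0, 0.016, -0.064, 0]]]}}

```text
time: 10.15
tool_pos: [0.5124, -0.0473, 0.1472]
tool_rot: [-1.574, 0.001, -1.581]
contact_force: [0.4, -0.8, 0.4]
opening: 0.0185
```

```bash
python3 - <<'E'
from h import *
st(); snap('side','s12'); crop('s12',230,120,400,290,4,'s12c')
for t in (.56,.64,.72,.80,.88,.96,1.04,1.1): print(t); go(.577-.138*np.sin(t),-.048,.161+.138*(np.cos(t)-1),-.6)
E
```

```text
10.15 pos [ 0.5124 -0.0473  0.1472] zang -0.6 F [ 0.4 -0.8  0.4] T [-0.07  0.04 -0.02] open 0.0185 q [-0.24  0.44  1.7   0.    1.01 -0.23]
0.56
t 10.2 shift mm [ 1.1  6.4 -7.1] twist 0.0 cur zang -0.6 tool y [-0.006  0.002 -1.   ]
0.64
t 10.2 shift mm [  1.2  12.7 -16.2] twist 0.0 cur zang -0.6 tool y [-0.006  0.002 -1.   ]
0.72
t 10.2 shift mm [  1.3  19.7 -24.7] twist 0.0 cur zang -0.6 tool y [-0.006  0.002 -1.   ]
0.8
t 10.2 shift mm [  1.4  27.4 -32.6] twist 0.0 cur zang -0.6 tool y [-0.006  0.002 -1.   ]
0.88
t 10.2 shift mm [  1.4  35.7 -40. ] twist 0.0 cur zang -0.6 tool y [-0.006  0.002 -1.   ]
0.96
t 10.2 shift mm [  1.5  44.5 -46.6] twist 0.0 cur zang -0.6 tool y [-0.006  0.002 -1.   ]
1.04
t 10.2 shift mm [  1.6  53.8 -52.5] twist 0.0 cur zang -0.6 tool y [-0.006  0.002 -1.   ]
1.1
t 10.2 shift mm [  1.6  61.1 -56.4] twist 0.0 cur zang -0.6 tool y [-0.006  0.002 -1.   ]
```

View pics/s12c.png

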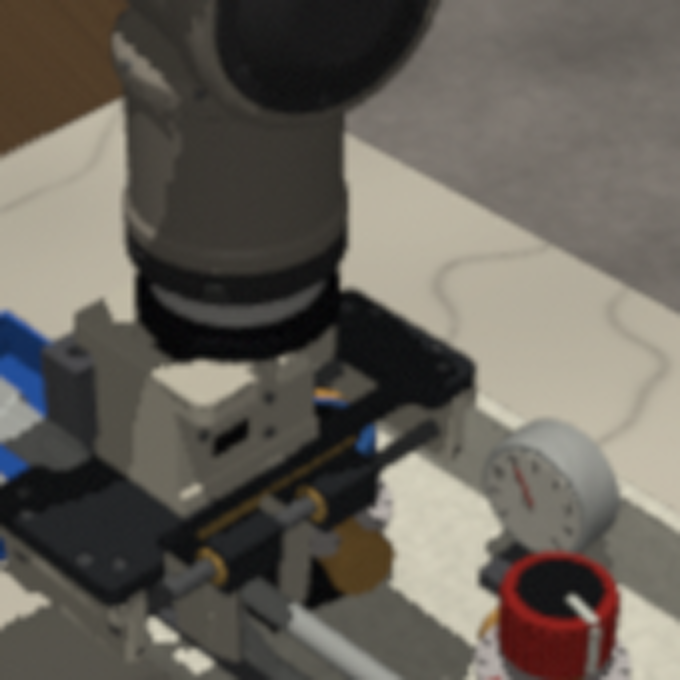

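The gate follows, with the rail still caged between the fingers. Continuing the arc.

Emit:
{"fn": "send_rows", "kwargs": {"motion": [[[0.0, 0.006, -0.008, 0], [0.001, 0.013, -0.016, 0], [0.001, 0.02, -0.025, 0], [0.001, 0.027, -0.033, 0], [0.001, 0.036, -0.04, 0], [0.001, 0.045, -0.047, 0], [0.001, 0.054, -0.053, 0], [0.001, 0.061, -0.056, 0]]]}}

```text
time: 11.0
tool_pos: [0.4529, -0.0471, 0.0847]
tool_rot: [-1.58, 0.002, -1.581]
contact_force: [-2.8, 1.2, -0.3]
opening: 0.0185
```

```bash
python3 - <<'E'
from h import *
st(); snap('side','s13'); crop('s13',180,140,380,340,3.5,'s13c')
for t in (1.17,1.24,1.3,1.36,1.42,1.47,1.5): print(t); go(.577-.138*np.sin(t),-.048,.161+.138*(np.cos(t)-1),-.6)
E
```

```text
11.0 pos [ 0.4529 -0.0471  0.0847] zang -0.6 F [-2.8  1.2 -0.3] T [-0.12  0.55  0.04] open 0.0185 q [-0.27  0.44  1.92 -0.    0.79 -0.26]
1.17
t 11.05 shift mm [ 1.1  7.  -2. ] twist 0.0 cur zang -0.6 tool y [-0.011  0.003 -1.   ]
1.24
t 11.05 shift mm [ 1.1 16.1 -5.4] twist 0.0 cur zang -0.6 tool y [-0.011  0.003 -1.   ]
1.3
t 11.05 shift mm [ 1.2 24.  -7.7] twist 0.0 cur zang -0.6 tool y [-0.011  0.003 -1.   ]
1.36
t 11.05 shift mm [ 1.2 32.1 -9.6] twist 0.0 cur zang -0.6 tool y [-0.011  0.003 -1.   ]
1.42
t 11.05 shift mm [  1.3  40.2 -11. ] twist 0.0 cur zang -0.6 tool y [-0.011  0.003 -1.   ]
1.47
t 11.05 shift mm [  1.3  47.1 -11.8] twist 0.0 cur zang -0.6 tool y [-0.011  0.003 -1.   ]
1.5
t 11.05 shift mm [  1.3  51.2 -12.1] twist 0.0 cur zang -0.6 tool y [-0.011  0.003 -1.   ]
```

View pics/s13c.png

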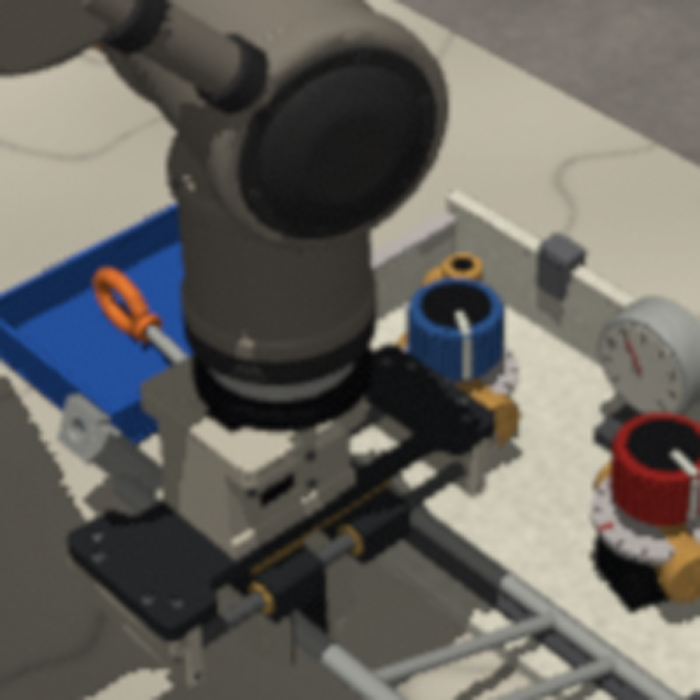

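Emit:
{"fn": "send_rows", "kwargs": {"motion": [[[0.001, 0.007, -0.002, 0], [0.001, 0.015, -0.005, 0], [0.001, 0.023, -0.0075, 0], [0.001, 0.031, -0.0095, 0], [0.001, 0.038, -0.011, 0], [0.001, 0.045, -0.0115, 0], [0.001, 0.049, -0.012, 0], [0.001, 0.049, -0.012, 0]]]}}

```text
time: 11.85
tool_pos: [0.4394, -0.0477, 0.0345]
tool_rot: [-1.582, 0.003, -1.581]
contact_force: [-0.5, -0.0, -0.1]
opening: 0.0185
```

```bash
python3 - <<'E'
from h import *
st(); snap('side','s14'); crop('s14',180,140,380,340,3.5,'s14c')
E
```

```text
11.85 pos [ 0.4394 -0.0477  0.0345] zang -0.6 F [-0.5 -0.  -0.1] T [-0.08  0.09 -0.05] open 0.0185 q [-0.28  0.52  1.99 -0.    0.64 -0.27]
```

View pics/s14c.png

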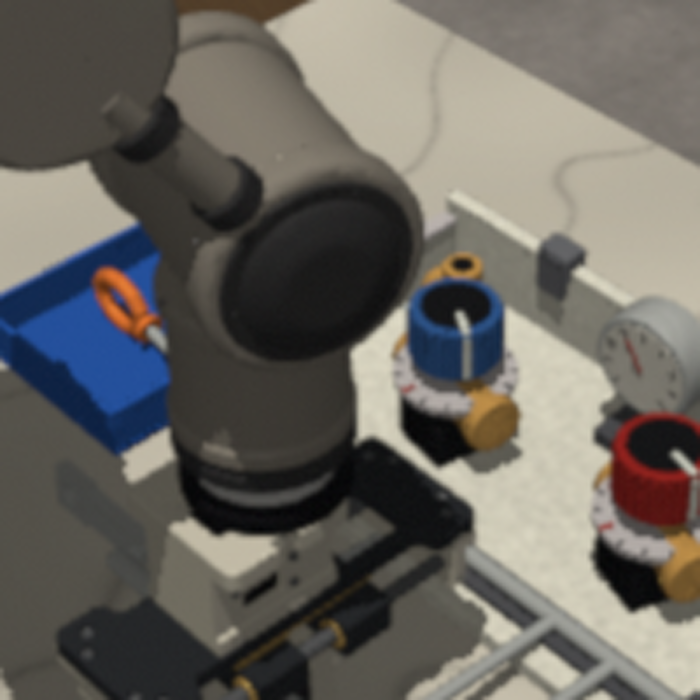

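Emit:
{"fn": "send_rows", "kwargs": {"motion": [[[0, 0, 0, 0], [0, 0, 0, 0], [0, 0, 0, 0], [0, 0, 0, 0], [0, 0, 0, 0], [0, 0, 0, 0]]], "gripper": 0.4}}

```text
time: 12.5
tool_pos: [0.4397, -0.0477, 0.0349]
tool_rot: [-1.582, 0.003, -1.581]
contact_force: [0.3, -0.2, -0.5]
opening: 0.0367
```

Emit:
{"fn": "send_rows", "kwargs": {"motion": [[[0, -0.02, 0, 0], [0, -0.05, 0, 0], [0, -0.09, 0, 0], [0, -0.13, 0, 0], [0, -0.17, 0, 0], [0, -0.2, 0, 0], [0, -0.2, 0, 0], [0, -0.2, 0, 0]]]}}

```text
time: 13.3
tool_pos: [0.4418, -0.0483, 0.235]
tool_rot: [-1.581, 0.002, -1.581]
contact_force: [-0.5, 0.1, 0.2]
opening: 0.0368
```

```bash
python3 - <<'E'
from h import *
st(); snap('side','s15'); snap('top','t15'); crop('s15',180,140,400,360,3,'s15c'); crop('t15',330,190,420,260,8,'t15c')
go(.641,-.107,.18,-22);go(.641,-.107,.096,-22)
E
```

```text
13.3 pos [ 0.4418 -0.0483  0.235 ] zang -0.6 F [-0.5  0.1  0.2] T [-0.1   0.09  0.05] open 0.0368 q [-0.28  0.22  1.75 -0.    1.19 -0.27]
t 13.4 shift mm [ 57.1  50.8 201.2] twist 21.4 cur zang -0.6 tool y [-0.013  0.003 -1.   ]
t 13.4 shift mm [ 57.3 134.8 202.3] twist 21.4 cur zang -0.6 tool y [-0.013  0.003 -1.   ]
```

View pics/s15c.png

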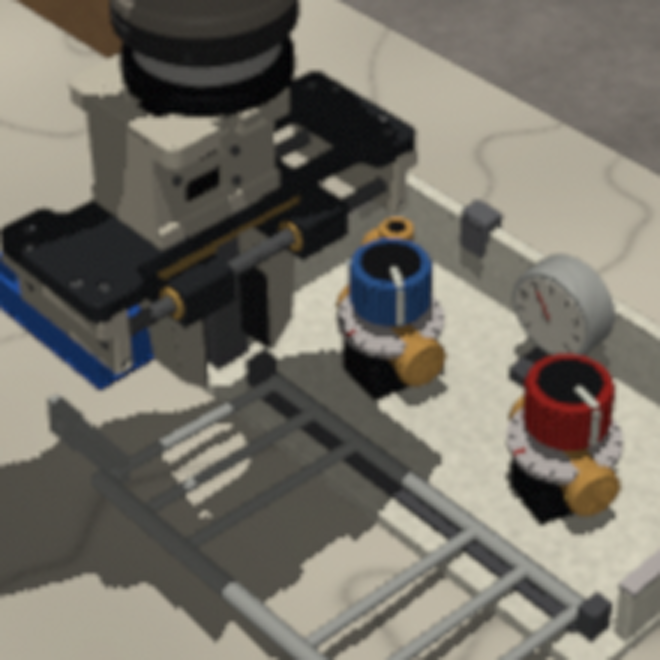

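View pics/t15c.png

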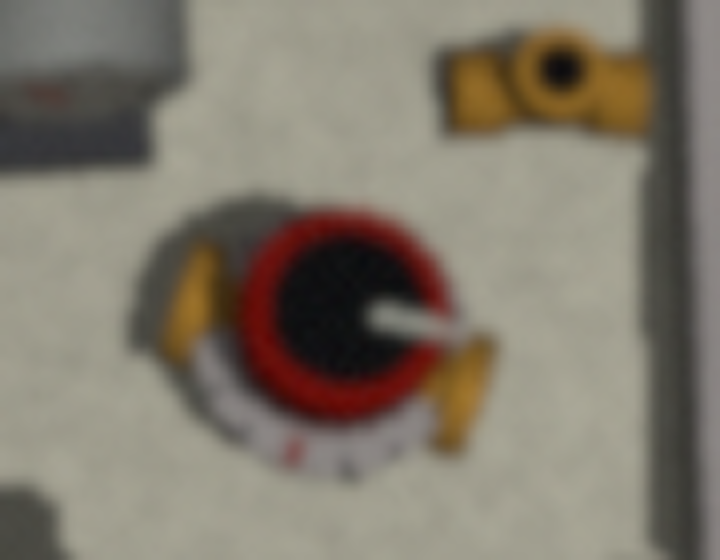

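```bash
python3 - <<'E'
from fit import *
crop('s15',345,250,400,310,12,'s15r')
for us in ((370,268.8),(370,269.8)): print(triang((373.3,228.7),us), atz(S,*us,.104))
E
```

```text
(array([ 0.63968539, -0.10820795,  0.10190051]), [array([ 0.16536526, -0.19052957]), array([-0.27983344,  0.04596295])]) [ 0.63831182 -0.10983639  0.104     ]
(array([ 0.64000978, -0.10834091,  0.09947194]), [array([ 0.11611219, -0.13388903]), array([-0.19664987,  0.03232497])]) [ 0.63643748 -0.11146899  0.104     ]
```

View pics/s15r.png

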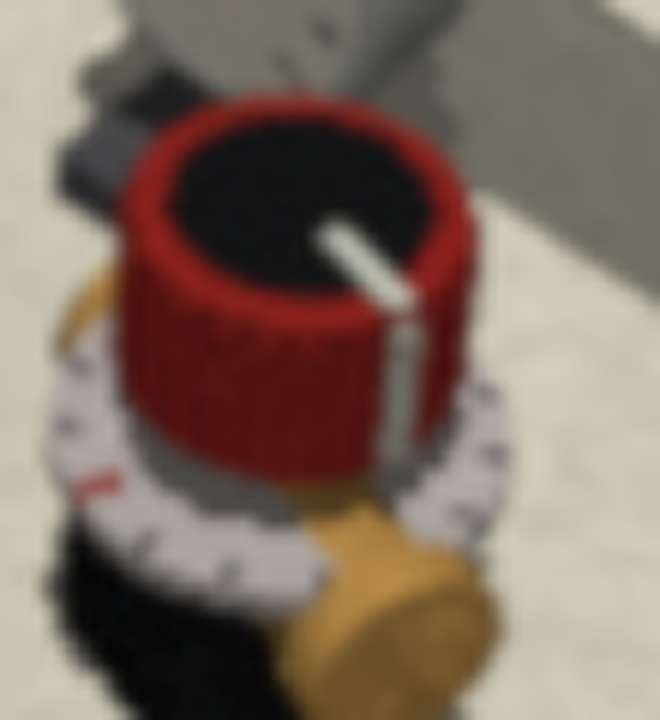

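Emit:
{"fn": "send_rows", "kwargs": {"motion": [[[0.057, 0.05, 0.201, 21], [0.057, 0.05, 0.201, 21], [0.057, 0.05, 0.201, 21], [0.057, 0.05, 0.201, 21], [0.057, 0.05, 0.201, 21], [0.057, 0.05, 0.201, 21], [0.057, 0.05, 0.201, 21]]], "gripper": 0.85}}

```text
time: 14.1
tool_pos: [0.6398, -0.1066, 0.1791]
tool_rot: [-1.588, -0.002, -1.947]
contact_force: [0.0, -0.9, 0.0]
opening: 0.0774
```

The ring's top disc is at (373.3,228.7) in the top view and (370.2,267.3) in the side view, so its centre is about (0.640,-0.107). Lowering onto it.

```bash
python3 - <<'E'
from fit import *
print(triang((373.3,228.7),(370.2,267.3)))
st(); go(.640,-.1075,.096,-22); snap('side','s16'); crop('s16',290,170,440,320,4.5,'s16c')
E
```

```text
(array([ 0.63933504, -0.10812719,  0.10548332]), [array([ 0.29710961, -0.3415897 ]), array([-0.5019349 ,  0.08217297])])
14.1 pos [ 0.6398 -0.1066  0.1791] zang -21.6 F [ 0.  -0.9  0. ] T [-0.12  0.12  0.01] open 0.0774 q [-0.28  0.64  1.24 -0.    1.28  0.09]
t 14.1 shift mm [ 0.6 83.1  2. ] twist 0.4 cur zang -21.6 tool y [-0.017  0.004 -1.   ]
```

View pics/s16c.png

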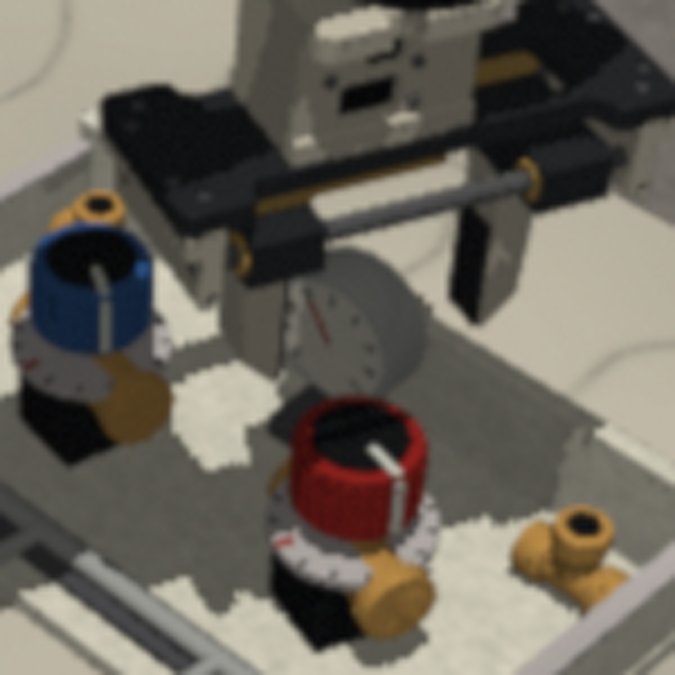

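Emit:
{"fn": "send_rows", "kwargs": {"motion": [[[0.001, 0.03, 0.001, 0.4], [0.001, 0.06, 0.001, 0.4], [0.001, 0.078, 0.0015, 0.4], [0.001, 0.082, 0.0015, 0.4], [0.001, 0.082, 0.0015, 0.4]]]}}

```text
time: 14.65
tool_pos: [0.639, -0.1074, 0.0986]
tool_rot: [-1.587, -0.002, -1.954]
contact_force: [0.6, -1.6, -0.3]
opening: 0.078
```

Emit:
{"fn": "send_rows", "kwargs": {"motion": [[[0, 0, 0, 0], [0, 0, 0, 0], [0, 0, 0, 0], [0, 0, 0, 0], [0, 0, 0, 0], [0, 0, 0, 0]]], "gripper": 0.0, "grip_force": 30}}

```text
time: 15.25
tool_pos: [0.6404, -0.1079, 0.0995]
tool_rot: [-1.583, -0.002, -1.954]
contact_force: [5.2, -1.4, -0.3]
opening: 0.0493
```

```bash
python3 - <<'E'
from h import *
st(); snap('side','s17'); crop('s17',290,170,440,320,4.5,'s17c')
E
```

```text
15.25 pos [ 0.6404 -0.1079  0.0995] zang -22.0 F [ 5.2 -1.4 -0.3] T [-0.35 -0.68 -0.02] open 0.0493 q [-0.28  0.71  1.33 -0.    1.11  0.1 ]
```

View pics/s17c.png

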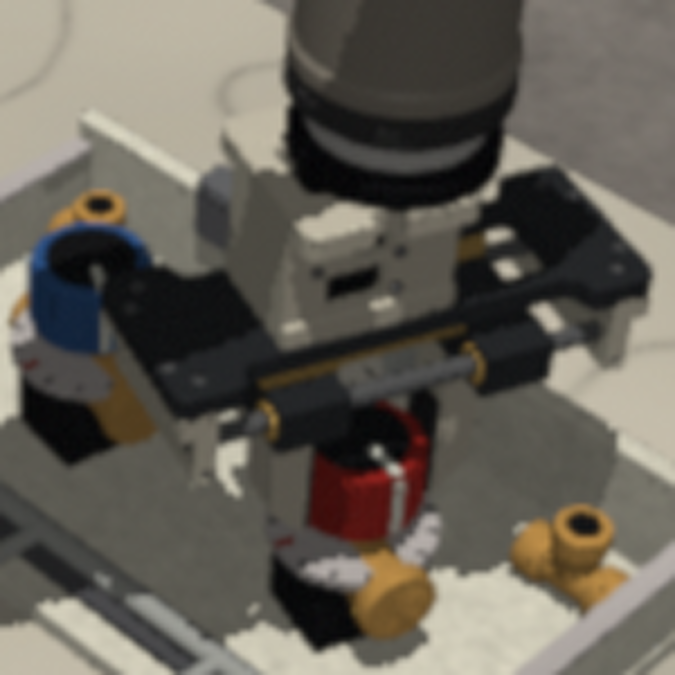

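The ring is gripped (opening 49.3 mm). Turning clockwise.

Emit:
{"fn": "send_rows", "kwargs": {"motion": [[[0, 0, 0, 6], [0, 0, 0, 12], [0, 0, 0, 18], [0, 0, 0, 24], [0, 0, 0, 30], [0, 0, 0, 36], [0, 0, 0, 42], [0, 0, 0, 48]]], "grip_force": 40}}

```text
time: 16.1
tool_pos: [0.6404, -0.1079, 0.0995]
tool_rot: [-1.578, -0.01, -2.796]
contact_force: [0.7, -1.1, -0.4]
opening: 0.0495
```

```bash
python3 - <<'E'
from h import *
st(); go(.6404,-.1079,.0975,-70)
E
```

```text
16.1 pos [ 0.6404 -0.1079  0.0995] zang -70.2 F [ 0.7 -1.1 -0.4] T [ 0.14 -0.07  0.26] open 0.0495 q [-0.28  0.71  1.33 -0.    1.11  0.94]
t 16.1 shift mm [-0.  2. -0.] twist -0.2 cur zang -70.2 tool y [-0.012  0.003 -1.   ]
```

Emit:
{"fn": "send_rows", "kwargs": {"motion": [[[0, 0, 0, 6], [0, 0, 0, 12], [0, 0, 0, 18], [0, 0, 0, 24], [0, 0, 0, 30], [0, 0, 0, 36], [0, 0, 0, 40], [0, 0, 0, 42]]]}}

```text
time: 16.9
tool_pos: [0.6406, -0.1077, 0.0996]
tool_rot: [-1.57, -0.012, 2.751]
contact_force: [1.1, 0.6, -0.5]
opening: 0.0491
```

```bash
python3 - <<'E'
from h import *
st(); snap('side','s18'); snap('top','t18'); crop('s18',320,220,420,320,7,'s18c'); crop('t18',330,190,420,260,8,'t18c')
E
```

```text
16.9 pos [ 0.6406 -0.1077  0.0996] zang -112.4 F [ 1.1  0.6 -0.5] T [ 0.38 -0.3  -0.08] open 0.0491 q [-0.28  0.71  1.33  0.    1.11  1.68]
```

View pics/s18c.png

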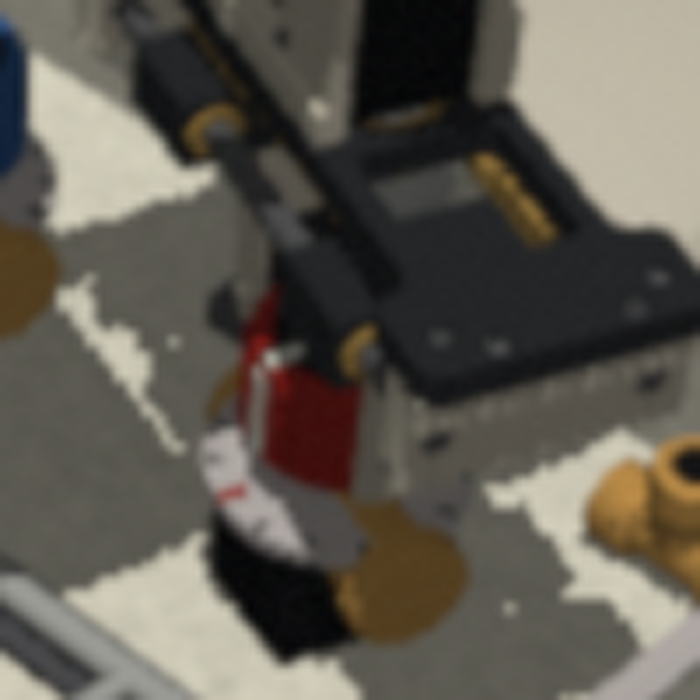

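The pointer line is now just short of the red tick. I'll turn on in small steps and watch the wrist moment.

Emit:
{"fn": "send_rows", "kwargs": {"motion": [[[0, 0, 0, 3], [0, 0, 0, 6], [0, 0, 0, 8], [0, 0, 0, 9]]]}}

```text
time: 17.4
tool_pos: [0.6404, -0.1078, 0.0997]
tool_rot: [-1.567, -0.012, 2.598]
contact_force: [-0.3, -0.2, 0.3]
opening: 0.0491
```

```bash
python3 - <<'E'
from h import *
st()
E
```

```text
17.4 pos [ 0.6404 -0.1078  0.0997] zang -121.1 F [-0.3 -0.2  0.3] T [0.06 0.07 1.59] open 0.0491 q [-0.28  0.71  1.33 -0.    1.11  1.83]
```

Emit:
{"fn": "send_rows", "kwargs": {"motion": [[[0, 0, 0, 2], [0, 0, 0, 4], [0, 0, 0, 5], [0, 0, 0, 5]]]}}

```text
time: 17.8
tool_pos: [0.6407, -0.108, 0.0998]
tool_rot: [-1.566, -0.01, 2.512]
contact_force: [2.2, -2.0, -1.4]
opening: 0.0498
```

```bash
python3 - <<'E'
from h import *
st(); snap('side','s19'); crop('s19',320,220,420,320,7,'s19c')
E
```

```text
17.8 pos [ 0.6407 -0.108   0.0998] zang -126.1 F [ 2.2 -2.  -1.4] T [-0.26 -0.36  0.95] open 0.0498 q [-0.28  0.71  1.33 -0.    1.11  1.92]
```

View pics/s19c.png

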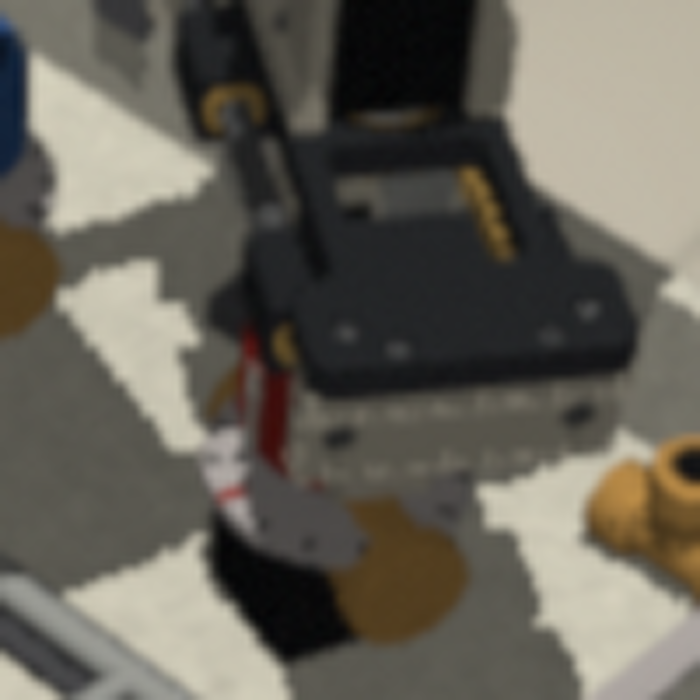

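The moment rose to 1.6 N m and then the pads slipped, so the ring is on its seat. Backing off about 74° counter-clockwise.

Emit:
{"fn": "send_rows", "kwargs": {"motion": [[[0, 0, 0, -5], [0, 0, 0, -11], [0, 0, 0, -17], [0, 0, 0, -23], [0, 0, 0, -29], [0, 0, 0, -35], [0, 0, 0, -41], [0, 0, 0, -46]]]}}

```text
time: 18.65
tool_pos: [0.6408, -0.108, 0.0998]
tool_rot: [-1.576, -0.01, -2.965]
contact_force: [2.6, -0.6, -0.4]
opening: 0.0497
```

```bash
python3 - <<'E'
from h import *
st();go(.6404,-.1079,.0995,-52)
E
```

```text
18.65 pos [ 0.6408 -0.108   0.0998] zang -79.9 F [ 2.6 -0.6 -0.4] T [-0.33 -0.31 -0.05] open 0.0497 q [-0.28  0.71  1.33 -0.    1.11  1.11]
t 18.65 shift mm [ 0.4  0.3 -0.1] twist -27.9 cur zang -79.9 tool y [-0.011  0.003 -1.   ]
```

Emit:
{"fn": "send_rows", "kwargs": {"motion": [[[0, 0, 0, -6], [0, 0, 0, -12], [0, 0, 0, -18], [0, 0, 0, -23], [0, 0, 0, -27], [0, 0, 0, -28], [0, 0, 0, -28]]]}}

```text
time: 19.35
tool_pos: [0.6408, -0.1078, 0.0997]
tool_rot: [-1.58, -0.006, -2.478]
contact_force: [1.8, 1.3, -1.0]
opening: 0.0493
```

```bash
python3 - <<'E'
from h import *
st(); snap('side','s20'); crop('s20',320,220,420,320,7,'s20c')
E
```

```text
19.35 pos [ 0.6408 -0.1078  0.0997] zang -52.0 F [ 1.8  1.3 -1. ] T [-0.31 -0.39 -0.05] open 0.0493 q [-0.28  0.71  1.33  0.    1.11  0.62]
```

View pics/s20c.png

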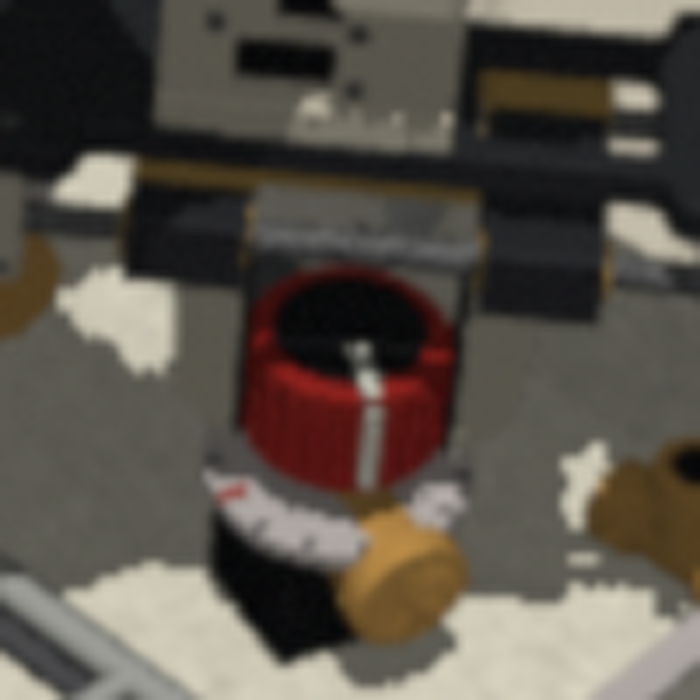

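Pointer line is about three ticks past the red tick. Releasing and withdrawing to measure.

Emit:
{"fn": "send_rows", "kwargs": {"motion": [[[0, 0, 0, 0], [0, 0, 0, 0], [0, 0, 0, 0], [0, 0, 0, 0], [0, 0, 0, 0]]], "gripper": 0.85}}

```text
time: 19.9
tool_pos: [0.6407, -0.1078, 0.0997]
tool_rot: [-1.58, -0.007, -2.478]
contact_force: [-1.2, -0.4, -0.0]
opening: 0.0776
```

Emit:
{"fn": "send_rows", "kwargs": {"motion": [[[0, -0.02, 0, 0], [0, -0.05, 0, 0], [0, -0.09, 0, 0], [0, -0.13, 0, 0], [0, -0.17, 0, 0], [0, -0.17, 0, 0]]]}}

```text
time: 20.5
tool_pos: [0.6446, -0.109, 0.2768]
tool_rot: [-1.571, 0.001, -2.478]
contact_force: [0.7, -0.8, 0.5]
opening: 0.0778
```

```bash
python3 - <<'E'
from h import *
st(); go(.42,-.1,.3,-52)
E
```

```text
20.5 pos [ 0.6446 -0.109   0.2768] zang -52.0 F [ 0.7 -0.8  0.5] T [-0.03  0.05 -0.  ] open 0.0778 q [-0.28  0.57  1.08  0.    1.49  0.62]
t 20.5 shift mm [ 171.5  -23.3 -145.4] twist 0.0 cur zang -52.0 tool y [ 0.001  0.    -1.   ]
```

Emit:
{"fn": "send_rows", "kwargs": {"motion": [[[0.171, -0.023, -0.145, 0], [0.171, -0.023, -0.145, 0], [0.171, -0.023, -0.145, 0], [0.171, -0.023, -0.145, 0], [0.171, -0.023, -0.145, 0], [0.171, -0.023, -0.145, 0], [0.171, -0.023, -0.145, 0]]]}}

```text
time: 21.2
tool_pos: [0.4208, -0.1001, 0.2999]
tool_rot: [-1.569, 0.001, -2.479]
contact_force: [0.5, -1.1, 0.1]
opening: 0.0777
```

```bash
python3 - <<'E'
from h import *
st(); snap('side','s21'); snap('top','t21'); crop('s21',335,240,405,310,10,'s21c'); crop('t21',345,200,405,255,12,'t21c'); crop('t21',160,160,440,360,2.8,'t21d')
E
```

```text
21.2 pos [ 0.4208 -0.1001  0.2999] zang -52.0 F [ 0.5 -1.1  0.1] T [-0.11  0.12 -0.05] open 0.0777 q [-0.41  0.13  1.67  0.    1.34  0.5 ]
```

View pics/s21c.png

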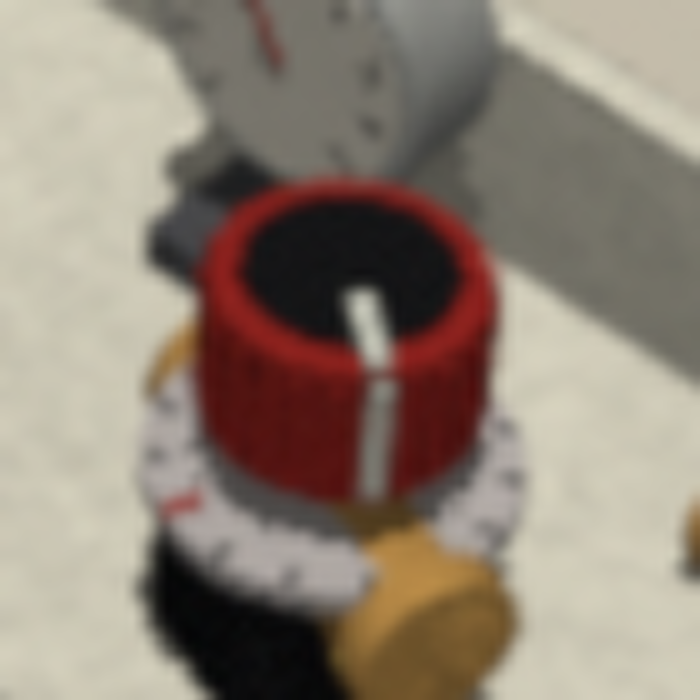

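View pics/t21c.png

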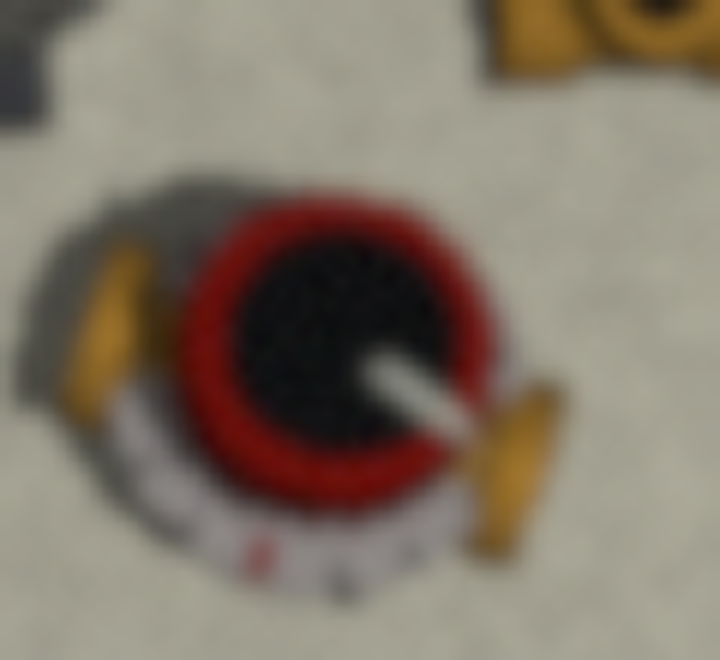

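View pics/t21d.png

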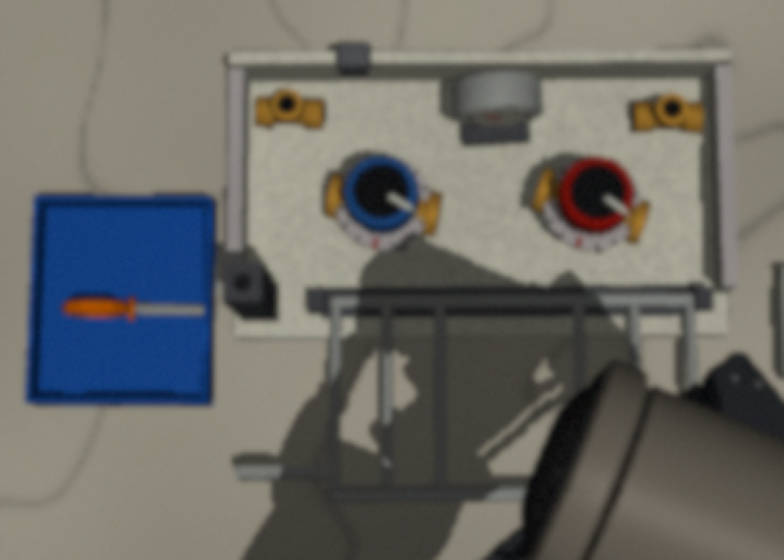

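View pics/s21.png

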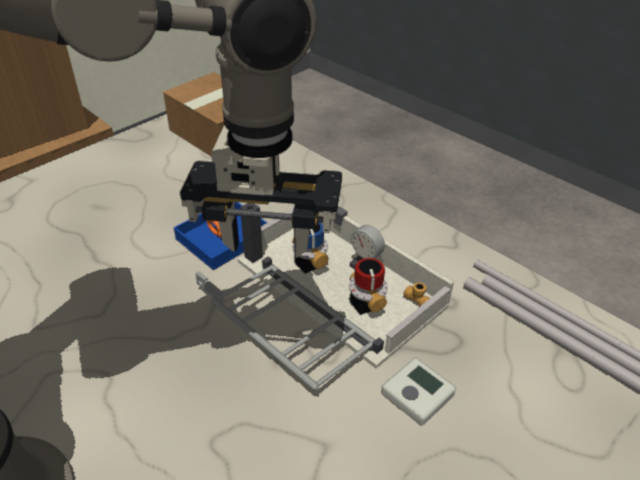

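```bash
python3 - <<'E'
from h import *
S=load('s21'); st()
print('rail end if z=.032',atz(S,317,385,.032), 'pred', proj(S,[.439,-.181,.032]), 'upright +5deg', proj(S,[.4395,-.181,.044]))
a=load('side0' if 0 else 's15')
for f,g in(('top0','t21'),):
    A=load(f)['frame'].astype(int);B=load(g)['frame'].astype(int)
    for n,(x0,y0,x1,y1) in dict(gauge=(315,183,357,213),teeA=(248,188,278,208),teeB=(383,190,412,208),blue=(276,212,318,250),thermo=(435,250,484,300)).items(): print(n,np.abs(A-B)[y0:y1,x0:x1].mean().round(1),np.abs(A-B)[y0:y1,x0:x1].max())
E
```

```text
21.3 pos [ 0.4214 -0.1001  0.2993] zang -52.0 F [-0.4  0.2 -0.3] T [-0.06  0.11 -0.02] open 0.0781 q [-0.41  0.13  1.67  0.    1.34  0.5 ]
rail end if z=.032 [ 0.44282864 -0.17861976  0.032     ] pred [316.34410515 387.35434302] upright +5deg [316.68024028 382.4367834 ]
gauge 12.5 22
teeA 13.8 21
teeB 12.8 21
blue 14.4 97
thermo 15.1 83
```

```bash
python3 - <<'E'
from h import *
print(hand_in())
E
```

```text
the job is handed in; nothing more can be done
None
```

The job is done and handed in at about 21 s of the 67 s allowed. The hand-in gives no verdict, so these are my own checks.

- **Pin:** I drew it straight out of the post and laid it in the blue tray. The last picture shows it wholly inside. It seems to rest on the edge of its loop, with the loop's plane upright.
- **Gate:** I brought it down by its rail to the stop in about 2.5 s. The rail end in the last picture is within about 2–3 pixels of where full down puts it.
- **Red valve:** I turned the ring clockwise until the wrist moment rose to 1.6 N m and the pads slipped, then backed it off.
    - The final pointer reads about 73° off the red tick, and three clicks is 72°.
    - It also sits 25° from where it started, which fits having started four clicks off.
- **Left alone:** The gauge, tees, blue ring and thermostat look unmoved in the final pictures. The automatic before/after comparison was less clear: overall brightness had shifted, and the blue ring and thermostat areas differed more. I put that down to the arm and its shadow, because both look in place by eye.
- **Forces:** The highest force I saw was about 6 N. The gripper was clear of everything when I handed in.

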